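# Pack the shelf-refit tray: nest the angle brackets, stand the jars beside them

## Robot

A 6-joint arm with a two-finger parallel gripper is mounted at the origin on the work surface. World frame = base frame: x ahead of the robot, y to its left, z up, the work surface at z = 0. Lengths are in m, angles in rad, forces in N, time in s.
With the tool pointing down it reaches from about 0.35 to 0.775 m from the base axis. Payload 7.3 kg.
Tool frame: the origin (TCP) lies at the very end of the fingers, on their centre line; the grasp point (between the pads) lies 19 mm behind it; z points along the fingers, y is the direction in which the jaws open and shut (so a half turn about z gives the same grasp; the last joint's range is limited). The gripper opens to 92 mm and grips with 3 to 60 N. Pads are 19 mm wide; open, the fingers measure 130 mm over their backs; the gripper's body (75 mm by 190 mm) begins 47 mm behind the grasp point.
Start: joints at [1.09, 0.342, 1.524, -0, 1.275, -0.146], TCP at [0.172, 0.496, 0.227] pointing down, gripper open.
Joint ranges: [-2.53, 2.53], [-0.77, 2.02], [0.04, 2.7], [-1, 4.14], [0.28, 2.66], [-3.11, 3.11]. Speed limits (rad/s): [2.57, 2.57, 3.14, 3.14, 3.14, 3.14].

## Interface

Orientations are given as [roll, pitch, yaw] about the fixed x, y, z axes, in that order (R = Rz(yaw) Ry(pitch) Rx(roll)).
In Python, from cell import robot gives the robot as it stands.
- The arm moves only by the tool apply_moves, never from a script. Its argument "plan" is a list of rows, each an object of numbers: "tx", "ty", "tz": the shift along the tool's x, y, z in m; "yaw": the turn about the tool's z in rad; "grip": the opening, from -1 (shut) to 1 (fully open), so that 0 is half open. In form: [{"tx": .., "ty": .., "tz": .., "yaw": .., "grip": ..}, ...]. A call has 1 to 8 rows; each row is the pose to reach, as a shift and turn from the pose commanded when the call began, along the tool's axes at that moment; what a row does not reach only later rows make up. A row lasts 1/8 s, in which the tool goes at most 62.5 mm and 10.7 degrees, less where a joint would pass 70% of its speed; a pose out of reach is approached as far as the arm can. A call with a gripper value outside its range is refused whole. The fingers move at their own pace and stop on an object; "force" is the grip in N (left out, the last holds). Time passes only in rows, so rows that repeat a pose let the fingers close. It gives the time, the measured TCP pose, the force and the opening at its end, in the units of the state.
- robot.observe(): the state, without advancing time (a new reading comes with each control period).
- robot.read_camera(name): name is "side" or "top"; returns (picture, depth): 480x640x3 uint8, red, green, blue; 480x640 float32, m along the optical axis (not along the pixel's ray), 0 where there is no reading.
- robot.get_calibration(name): a dict with "camera_matrix" (3x3 intrinsics, pixels), "R" (3x3) and "t" (3): a world point X has camera coordinates R X + t. Camera axes: x right, y down, z forward; pixel columns grow to the right and rows downward; lengths in m; the calibration is good to about 2 mm. A picture is of the moment at which its call begins. get_calibration takes no time and is no camera call.
- robot.hand_in(): hands the job in, once; it reports no verdict.
Trained networks look in the newest picture that a camera, given by its name, has taken for a name from the list of things; names that differ only in an ending like _2 or _b are one class to them, and where a whole thing is asked for, a point or a joint stands for the part that bears it (a point fixed in the world has none). Each returns a list of dicts, best first, with "confidence" (0 to 1); they miss things now and then, are a little off and sometimes report something else, mostly with a low value. They report only what shows in the picture. A call takes as long as a camera call.
- robot.outline_of(label, camera): "region" (480x640 bool, what is visible of it) and "pixel" ([row, column] in pixels, amid what is visible of it).
- robot.tip_of(label, camera): "pixel" ([row, column] in pixels: a listed point, or the origin of a listed thing).
The state is a dict: "time": time; "qpos": joint angles; "qvel": joint speeds; "joint_efforts": joint torques, N m; "tool_pos": TCP position; "tool_rot": TCP orientation; "contact_force": force on the tool from outside, world axes, zero at the start; "torque": the same for the moment, N m; "opening": finger opening in m.
Only numpy, scipy, OpenCV 4.12 (cv2) and the standard library are available. Lean on these libraries where they do the work, as an engineer would, in place of code of your own. Each camera call takes 0.05 s, during which the arm holds its last target.

## Task

Pack the white tray for the shelf refit. In its far bay, nest all the loose angle brackets in one row onto the bracket that is fixed there, on edge as they lie now and each turned half a turn from the one before it, so that every bracket hooks a leg inside the leg of the one before, side by side a few millimetres apart, its end stopping just short of the corner to leave room for the next leg, all flat on the tray's floor. Stand all the amber jars upright in the tray's empty bay, and leave the other things on the bench alone.

Things in the scene. Friction and masses are not known exactly. Their poses are not given: they have to be found in the camera images.
- tray: White tray fixed to the bench, 172 mm (x) by 292 mm (y); origin under its centre. Floor 4 mm thick, all lips rise 8 mm above it. A lip along y divides it: jar bay inside x -82..-6, y -142..142 mm; bracket bay inside x -2..82, y -142..142 mm, with the starter bracket fixed at its +y end. The row of nested brackets runs from the starter towards the tray's -y end.
- tray_starter (a point): Starter: a bracket like the loose ones, same point and axes, but fixed in the tray (dark screw head on its corner). Hooking: two brackets half a turn apart, a leg of each along the inside of the other's (3 mm gap), leg ends 14 mm short of the other's corner, which leaves room for the next leg. 2nd hooks the starter x leg to x leg: centre at (22,-41) mm in the starter's axes.
- tray_row (a point): Point on the bracket bay's floor at its -y end, 120 mm from the tray's middle, where the row ends; axes are the tray's. 3rd bracket (turned like the starter) hooks the 2nd y leg to y leg: its centre in the 2nd's axes is (-41,22) mm; 4th hooks the 3rd x to x: (22,-41) in the 3rd's axes; 5th hooks the 4th y to y, and so on.
- tray_jars (a point): Centre of the flat, empty floor of the jar bay (the bay nearer the robot, 76 x 284 mm inside), 4 mm above the bench; axes are the tray's.
- angle1_mid (a point): Loose aluminium angle bracket (3 or 4 of the 4 exist; None = absent) lying on edge: an L from above, legs 60 mm long outside, 8 thick, 40 tall, 105 g; grasp a leg across its 8 mm. Point: centre of the 60 x 60 mm square the L spans (in its empty inside), 20 mm above its underside. Own axes: outside corner at (-30,-30) mm; x leg along +x, mid-line y = -26; y leg along +y, mid-line x = -26; z up.
- angle2_mid (a point): Loose aluminium angle bracket (3 or 4 of the 4 exist; None = absent) lying on edge: an L from above, legs 60 mm long outside, 8 thick, 40 tall, 105 g; grasp a leg across its 8 mm. Point: centre of the 60 x 60 mm square the L spans (in its empty inside), 20 mm above its underside. Own axes: outside corner at (-30,-30) mm; x leg along +x, mid-line y = -26; y leg along +y, mid-line x = -26; z up.
- angle3_mid (a point): Loose aluminium angle bracket (3 or 4 of the 4 exist; None = absent) lying on edge: an L from above, legs 60 mm long outside, 8 thick, 40 tall, 105 g; grasp a leg across its 8 mm. Point: centre of the 60 x 60 mm square the L spans (in its empty inside), 20 mm above its underside. Own axes: outside corner at (-30,-30) mm; x leg along +x, mid-line y = -26; y leg along +y, mid-line x = -26; z up.
- angle4_mid (a point): Loose aluminium angle bracket (3 or 4 of the 4 exist; None = absent) lying on edge: an L from above, legs 60 mm long outside, 8 thick, 40 tall, 105 g; grasp a leg across its 8 mm. Point: centre of the 60 x 60 mm square the L spans (in its empty inside), 20 mm above its underside. Own axes: outside corner at (-30,-30) mm; x leg along +x, mid-line y = -26; y leg along +y, mid-line x = -26; z up.
- jar1_mid (a point): Squat amber glass jar with a white cap (one of three), standing upright. 85 mm tall; body 54 mm across up to 56 mm; cap 40 mm across, 63 to 85 mm up; 110 to 210 g. Point: on its axis, 42.5 mm above its underside; z is its axis.
- jar2_mid (a point): Squat amber glass jar with a white cap (one of three), standing upright. 85 mm tall; body 54 mm across up to 56 mm; cap 40 mm across, 63 to 85 mm up; 110 to 210 g. Point: on its axis, 42.5 mm above its underside; z is its axis.
- jar3_mid (a point): Squat amber glass jar with a white cap (one of three), standing upright. 85 mm tall; body 54 mm across up to 56 mm; cap 40 mm across, 63 to 85 mm up; 110 to 210 g. Point: on its axis, 42.5 mm above its underside; z is its axis.
- beaker: Bystander, leave alone: empty glass beaker, 60 mm across, 75 mm tall; origin under its centre. It stands among the task's things.
- flask: Bystander, leave alone: clear bottle with an orange cap, 60 mm across, 85 mm tall; origin under its centre.
- tipbox: Bystander, leave alone: open blue box 60 x 100 x 50 mm; origin under its centre.
- driver: Bystander, leave alone: screwdriver lying beyond the tray, about 200 mm long along its own x.
- pot: Bystander, leave alone: white pot with a green lid, 60 mm across, 70 mm tall; origin under its centre.
- pad: Bystander, leave alone: flat cardboard pack 70 x 100 x 18 mm; origin under its centre.

How it is judged:
By the outcome, as a careful person would: the job done as asked, in the order asked, and still so for the second after the job is handed in, with the robot touching nothing.
Of angle1, angle2, angle3, angle4 only 3 to 4 are there at a start; the rules pass over those that are not, and their reading is None.
At some moment in a run one of angle1, angle2, angle3, angle4 may be knocked a few centimetres aside while the robot is not near it.
Once in a run the grip may slacken for a moment while it holds something.
It also fails if it takes over 210 s, if anything falls off the work surface, if the arm or the gripper's body presses on something with over 40 N, if the wrist force passes 120 N, or if a joint passes its speed limit or range.

## Working session

There is one attempt and no reset: what is moved stays moved. The work goes in short steps, Python scripts to look and compute and a tool call to move; the robot and the scene stay as the last step left them, time stands still between calls to the robot, and variables do not carry over. Pictures are saved under pics/ and viewed, and the job is handed in when it is done.

Besides the shell and the picture viewer there is one more tool, called after ">>>" as name(argument=value, ...), one argument or row to a line, values as JSON. apply_moves: Moves the arm, as the interface text tells. Its arguments: {"type":"object","properties":{"plan":{"type":"array","items":{"type":"object","properties":{"tx":{"type":"number"},"ty":{"type":"number"},"tz":{"type":"number"},"yaw":{"type":"number"},"grip":{"type":"number"}}}},"force":{"type":"number"}},"required":["plan"]}

```bash
ls; mkdir -p pics; python3 - <<'E'
from cell import robot
import cv2,numpy as np
o=robot.observe(); print({k:np.round(v,3) for k,v in o.items()})
for n in ("top","side"):
    p,d=robot.read_camera(n); cv2.imwrite(f"pics/{n}0.png",p[:,:,::-1]); c=robot.get_calibration(n); print(n,np.round(c["camera_matrix"],1).tolist(),np.round(c["R"],3).tolist(),np.round(c["t"],3))
E
```

```text
pics
{'time': np.float64(0.0), 'qpos': array([ 1.09 ,  0.343,  1.525, -0.   ,  1.275, -0.146]), 'qvel': array([-0.001, -0.   ,  0.001,  0.   ,  0.003,  0.   ]), 'joint_efforts': array([  0.   , -43.124, -24.422,   0.072,   0.056,  -0.   ]), 'tool_pos': array([0.172, 0.495, 0.226]), 'tool_rot': array([-3.14 , -0.   ,  2.807]), 'contact_force': array([ 0.095, -0.44 , -0.011]), 'torque': array([-0.003,  0.01 , -0.044]), 'opening': np.float64(0.092)}
top [[441.1, 0.0, 314.7], [0.0, 441.1, 231.5], [0.0, 0.0, 1.0]] [[0.019, -1.0, -0.001], [-0.997, -0.019, -0.07], [0.07, 0.002, -0.998]] [-0.003  0.608  1.02 ]
side [[489.1, 0.0, 323.3], [0.0, 489.1, 240.7], [0.0, 0.0, 1.0]] [[-0.971, -0.241, 0.015], [-0.193, 0.737, -0.648], [0.145, -0.632, -0.761]] [0.585 0.144 0.931]
```

View pics/top0.png

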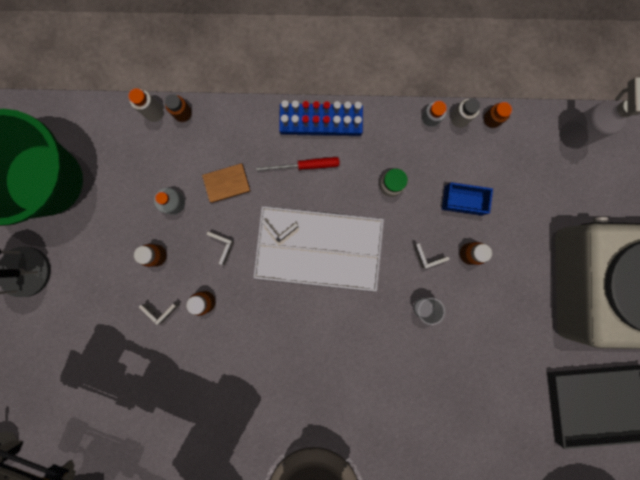

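View pics/side0.png

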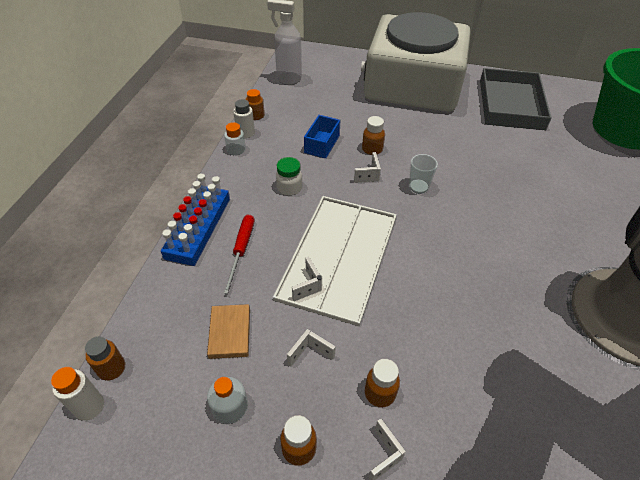

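```bash
cat > h.py <<'E'
from cell import robot
import cv2,numpy as np
from scipy.optimize import minimize, least_squares
def cal(n):
    c=robot.get_calibration(n); return np.array(c["camera_matrix"]),np.array(c["R"]),np.array(c["t"])
def proj(X,n):
    K,R,t=cal(n); Y=(R@np.atleast_2d(X).T).T+t; p=(K@Y.T).T; return p[:,:2]/p[:,2:]   # col,row
def ray(px,n,z):  # px = (col,row) on plane z
    K,R,t=cal(n); px=np.atleast_2d(px); d=np.linalg.inv(K)@np.c_[px,np.ones(len(px))].T
    C=-R.T@t; D=(R.T@d).T; s=(z-C[2])/D[:,2]; return C+D*s[:,None]
def cloud(depth,n):
    K,R,t=cal(n); v,u=np.mgrid[:480,:640]
    d=np.linalg.inv(K)@np.c_[u.ravel(),v.ravel(),np.ones(u.size)].T*depth.ravel()
    return (R.T@(d-t[:,None])).T.reshape(480,640,3)
E
python3 - <<'E'
from h import *
for n in ("top","side"):
    p,d=robot.read_camera(n); X=cloud(d,n); np.savez(f"{n}0.npz",p=p,d=d)
    fl=X[300:330,100:130] if n=="side" else X[340:360,300:340]
    print(n,"bench z",fl[...,2].mean(),fl[...,2].std(), (d==0).mean())
    for L in ("angle1_mid","angle2_mid","angle4_mid","jar1_mid","tray_starter","tray","beaker"):
        r=robot.outline_of(L,n)
        print(L,[(round(q["confidence"],2),np.round(q["pixel"]).tolist(),int(q["region"].sum())) for q in r][:6])
        r=robot.tip_of(L,n)
        print("   tip",[(round(q["confidence"],2),np.round(q["pixel"],1).tolist()) for q in r][:6])
E
```

```text
top bench z -0.00017822810423354104 0.0019832295912556425 0.004075520833333333
angle1_mid [(0.49, [163.0, 318.0], 452)]
   tip [(0.55, [204.0, 173.1])]
angle2_mid [(0.69, [246.0, 319.0], 8852), (0.56, [245.0, 223.0], 205), (0.47, [163.0, 318.0], 402)]
   tip [(0.8, [244.0, 218.3])]
angle4_mid [(0.67, [260.0, 426.0], 253)]
   tip [(0.56, [252.4, 432.5]), (0.38, [199.8, 174.4])]
jar1_mid [(0.61, [303.0, 201.0], 558)]
   tip [(0.59, [302.1, 201.5])]
tray_starter [(0.59, [252.0, 320.0], 8897), (0.46, [312.0, 156.0], 298)]
   tip [(0.67, [225.9, 279.7])]
tray [(0.67, [245.0, 319.0], 8922)]
   tip [(0.66, [243.8, 318.5]), (0.31, [237.6, 370.9])]
beaker [(0.81, [312.0, 429.0], 654)]
   tip [(0.81, [305.7, 422.9])]
side bench z -0.30967395305656775 0.37104498965567156 0.004055989583333333
angle1_mid [(0.33, [348.0, 309.0], 804)]
   tip []
angle2_mid [(0.88, [347.0, 311.0], 818), (0.42, [261.0, 338.0], 9858)]
   tip [(0.81, [356.0, 313.3])]
angle4_mid [(0.94, [171.0, 369.0], 492)]
   tip [(0.92, [164.8, 363.2])]
jar1_mid [(0.58, [383.0, 384.0], 1343)]
   tip [(0.97, [377.6, 381.6])]
tray_starter [(0.57, [262.0, 337.0], 9900)]
   tip [(0.73, [278.3, 300.6])]
tray [(0.65, [263.0, 341.0], 9804), (0.44, [239.0, 244.0], 639)]
   tip [(0.66, [257.5, 339.8]), (0.47, [185.0, 418.3])]
beaker [(0.88, [171.0, 423.0], 879)]
   tip [(0.59, [188.7, 417.3])]
```

```bash
python3 - <<'E'
from h import *
def crop(img,r,c,h=30,s=6):
    a=img[r-h:r+h,c-h:c+h]; return cv2.resize(a,None,fx=s,fy=s,interpolation=cv2.INTER_NEAREST)
rows=[]
for n,pts in (("top",[(246,222),(232,282),(258,430),(312,158)]),("side",[(347,312),(283,305),(170,367),(448,388)])):
    f=np.load(f"{n}0.npz"); X=cloud(f["d"],n); z=X[...,2]
    g=cv2.applyColorMap(np.clip(z/0.06*255,0,255).astype(np.uint8),cv2.COLORMAP_JET)
    rows.append(np.hstack([crop(f["p"][:,:,::-1],*p,s=3) for p in pts])); rows.append(np.hstack([crop(g,*p,s=3) for p in pts]))
im=np.vstack(rows); cv2.imwrite("pics/crops.png",cv2.resize(im,None,fx=.83,fy=.83,interpolation=cv2.INTER_AREA)); print(im.shape)
E
```

```text
(720, 720, 3)
```

View pics/crops.png

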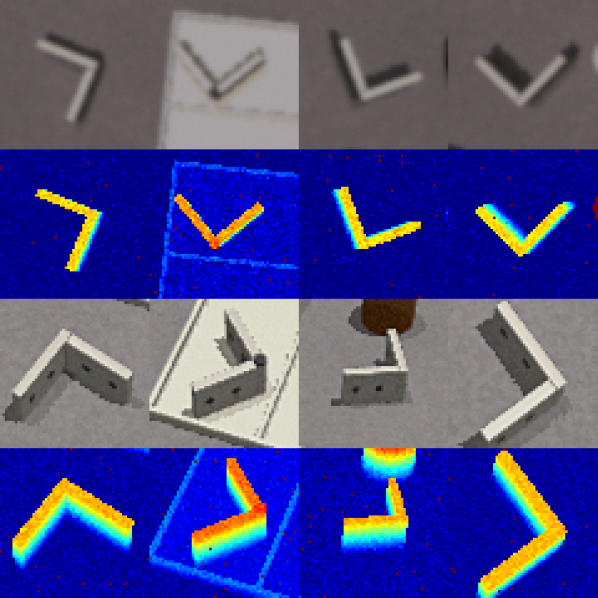

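```bash
cat >> h.py <<'E'
LEGS=[(-.03,.03,-.03,-.022),(-.03,-.022,-.03,.03)]
def Lpoly(pose):
    x,y,a=pose; P=np.array([(-30,-30),(30,-30),(30,-22),(-22,-22),(-22,30),(-30,30)])/1e3
    c,s=np.cos(a),np.sin(a); return P@np.array([[c,s],[-s,c]])+[x,y]
S=8
def sil(pose,zb,n,box,zlo=.012,zt=.04):
    r0,r1,c0,c1=box; m=np.zeros(((r1-r0)*S,(c1-c0)*S),np.uint8); x,y,a=pose; c,s=np.cos(a),np.sin(a)
    for (xa,xb,ya,yb) in LEGS:
        q=np.array([(xa,ya),(xb,ya),(xb,yb),(xa,yb)])@np.array([[c,s],[-s,c]])+[x,y]
        V=np.vstack([np.c_[q,np.full(4,zb+zlo)],np.c_[q,np.full(4,zb+zt)]])
        p=proj(V,n); p=(p-[c0,r0]+.5)*S-.5
        h=cv2.convexHull(p.astype(np.float32))
        cv2.fillPoly(m,[np.round(h*16).astype(np.int32)],255,shift=4)
    return cv2.resize(m,None,fx=1/S,fy=1/S,interpolation=cv2.INTER_AREA)/255.
def fit(pose0,zb,views,scan=False,zhi=.05,pad=22,ign=None):
    """views: {name:(depth)}; returns pose, cost"""
    obs=[]
    for n,d in views.items():
        Z=cloud(d,n)[...,2]; Z=np.where(d==0,np.nan,Z)
        p=proj([[pose0[0],pose0[1],zb+.02]],n)[0]; c,r=np.round(p).astype(int); w=44 if n=="side" else 30
        box=(max(r-w,0),min(r+w,480),max(c-w,0),min(c+w,640))
        z=Z[box[0]:box[1],box[2]:box[3]]
        M=(z>zb+.012)&(z<zb+.05)
        W=~np.isnan(z)
        # only the neighbourhood of the L counts
        near=cv2.dilate((sil(pose0,zb,n,box)>0).astype(np.uint8),np.ones((pad//2*2+1,)*2))
        W&=near>0
        obs.append((n,box,M.astype(float),W))
    def cost(q):
        return sum((((sil(q,zb,n,b)-M)**2)*W).sum()/(1+0*W.sum()) for n,b,M,W in obs)
    best=None
    starts=[pose0]
    if scan: starts=[(pose0[0],pose0[1],a) for a in np.arange(0,2*np.pi,np.pi/8)]
    c=[(cost(s),s) for s in starts]; c.sort(key=lambda t:t[0])
    for _,s in c[:4 if scan else 1]:
        for it in range(3):
            r=minimize(cost,s,method="Nelder-Mead",options=dict(initial_simplex=np.array(s)+np.array([[0,0,0],[.006,0,0],[0,.006,0],[0,0,.15]])/(1+2*it),xatol=1e-5,fatol=1e-3)); s=r.x
        if best is None or r.fun<best[1]: best=(r.x,r.fun)
    return best
def grab(names=("top","side"),tag=None):
    v={}
    for n in names:
        p,d=robot.read_camera(n); v[n]=d
        if tag: cv2.imwrite(f"pics/{n}_{tag}.png",p[:,:,::-1]); np.savez(f"{n}_{tag}.npz",p=p,d=d)
    return v
def jarpos(d,n,xy,zb=0,r=.03):
    X=cloud(d,n); m=(X[...,2]>zb+.079)&(X[...,2]<zb+.092)&(np.hypot(X[...,0]-xy[0],X[...,1]-xy[1])<r)
    m&=d>0; P=X[m]; return P.mean(0),m.sum()
E
cat > m1.py <<'E'
from h import *
V={n:np.load(f"{n}0.npz")["d"] for n in("top","side")}
C=dict(S=(232,282,.004),A=(246,222,0),B=(258,430,0),C=(312,158,0))
for k,(r,c,zb) in C.items():
    X=cloud(V["top"],"top")[r-18:r+18,c-18:c+18].reshape(-1,3); m=(X[:,2]>zb+.03)&(X[:,2]<zb+.05); o=X[m].mean(0)
    for vs in (V,{"top":V["top"]},{"side":V["side"]}):
        q,f=fit((o[0],o[1],0),zb,vs,scan=True,pad=40)
        print(k,list(vs),np.round(q[:2]*1000,1),round(np.degrees(q[2]),1),round(f,1))
for k,(r,c) in dict(j1=(255,145),j2=(303,195),j3=(253,483)).items():
    g=ray((c,r),"top",.085)[0]
    for n in V:
        g,ns=jarpos(V[n],n,g); print(k,n,np.round(g*1000,1),ns)
E
python3 m1.py
```

```text
Traceback (most recent call last):
  File "m1.py", line 7, in <module>
    q,f=fit((o[0],o[1],0),zb,vs,scan=True,pad=40)
        ~~~^^^^^^^^^^^^^^^^^^^^^^^^^^^^^^^^^^^^^^
  File "h.py", line 51, in fit
    r=minimize(cost,s,method="Nelder-Mead",options=dict(initial_simplex=np.array(s)+np.array([[0,0,0],[.006,0,0],[0,.006,0],[0,0,.15]])/(1+2*it),xatol=1e-5,fatol=1e-3)); s=r.x
  File "h.py", line 44, in cost
    return sum((((sil(q,zb,n,b)-M)**2)*W).sum()/(1+0*W.sum()) for n,b,M,W in obs)
  File "h.py", line 44, in <genexpr>
    return sum((((sil(q,zb,n,b)-M)**2)*W).sum()/(1+0*W.sum()) for n,b,M,W in obs)
                  ~~~^^^^^^^^^^
  File "h.py", line 25, in sil
    p=proj(V,n); p=(p-[c0,r0]+.5)*S-.5
  File "h.py", line 7, in proj
    K,R,t=cal(n); Y=(R@np.atleast_2d(X).T).T+t; p=(K@Y.T).T; return p[:,:2]/p[:,2:]   # col,row
          ~~~^^^
  File "h.py", line 5, in cal
    c=robot.get_calibration(n); return np.array(c["camera_matrix"]),np.array(c["R"]),np.array(c["t"])
ValueError: time passes only in moves, steps and waits
```

```bash
sed -i 's/^def cal(n):/import functools\n@functools.lru_cache(None)\ndef cal(n):/' h.py; time python3 m1.py
```

```text
S ['top', 'side'] [624.6  89.8] 309.2 81.8
S ['top'] [624.3  91.1] 309.8 10.4
S ['side'] [625.   88.6] 309.5 41.5
A ['top', 'side'] [565.3 239.7] 69.8 197.7
A ['top'] [564.9 241.1] 69.2 7.7
A ['side'] [565.5 239. ] 69.4 160.9
B ['top', 'side'] [ 566.2 -264.8] 290.5 321.6
B ['top'] [ 566.  -264.1] 290.4 11.4
B ['side'] [ 566.9 -267.3] 291.1 287.2
C ['top', 'side'] [429.1 367.2] 317.8 47.4
C ['top'] [428.8 368.6] 317.9 11.3
C ['side'] [429.1 366.7] 317.7 13.6
j1 top [545.5 387.9  84.4] 262
j1 side [545.4 388.9  86.3] 642
j2 top [437.8 267.4  84.5] 266
j2 side [438.1 269.1  86.3] 514
j3 top [ 564.2 -361.7   84.9] 266
j3 side [ 564.5 -359.9   86.5] 172
real	0m17.524s
user	0m22.231s
sys	0m0.863s
```

```bash
cat > go.py <<'E'
import sys
from h import *
def go(x,y,z,yaw,half=True):
    o=robot.observe(); p=np.array(o["tool_pos"]); w=o["tool_rot"][2]
    d=np.radians(yaw)-w; 
    if half: d=(d+np.pi/2)%np.pi-np.pi/2
    else: d=(d+np.pi)%(2*np.pi)-np.pi
    D=np.array([x,y,z])/1e3-p; X=np.array([np.cos(w),np.sin(w),0]); Y=np.array([np.sin(w),-np.cos(w),0])
    dist=np.linalg.norm(D)
    q6=o["qpos"][5]-d+(np.arctan2(y,x)-np.arctan2(p[1],p[0]))
    print("t %.2f pos %s yaw %.2f rp %s open %.4f F %s"%(o["time"],np.round(p*1e3,1),np.degrees(w),np.round(np.degrees(o["tool_rot"][:2]),2),o["opening"],np.round(o["contact_force"],1)))
    print("-> tx %.4f ty %.4f tz %.4f yaw %.4f  dist %.0f mm  rows>=%.1f  q6 end(if yaw sign +): %.0f / %.0f deg"%(D@X,D@Y,-D[2],-d,dist*1e3,max(dist/.0625,abs(np.degrees(d))/10.7),np.degrees(o["qpos"][5]-d+np.arctan2(y,x)-o["qpos"][0]),np.degrees(o["qpos"][5])))
if __name__=="__main__":
    a=[float(v) for v in sys.argv[1:5]]; go(*a,half=len(sys.argv)<6)
E
python3 go.py 593 240.5 150 69.5
```

```text
t 1.60 pos [172.5 495.9 226.8] yaw 160.82 rp [179.99   0.  ] open 0.0918 F [-0.5 -1.1  0.8]
-> tx -0.4811 ty -0.1030 tz 0.0768 yaw -1.5478  dist 498 mm  rows>=8.3  q6 end(if yaw sign +): -137 / -8 deg
```

>>> apply_moves(
  plan=[
    {"tx": -0.481, "ty": -0.103, "tz": 0.077, "yaw": 1.594, "grip": 0},
    {"tx": -0.481, "ty": -0.103, "tz": 0.077, "yaw": 1.594, "grip": 0},
    {"tx": -0.481, "ty": -0.103, "tz": 0.077, "yaw": 1.594, "grip": 0},
    {"tx": -0.481, "ty": -0.103, "tz": 0.077, "yaw": 1.594, "grip": 0},
    {"tx": -0.481, "ty": -0.103, "tz": 0.077, "yaw": 1.594, "grip": 0},
    {"tx": -0.481, "ty": -0.103, "tz": 0.077, "yaw": 1.594, "grip": -0.3},
    {"tx": -0.481, "ty": -0.103, "tz": 0.077, "yaw": 1.594, "grip": -0.3},
    {"tx": -0.481, "ty": -0.103, "tz": 0.077, "yaw": 1.594, "grip": -0.3},
  ],
  force=20,
)

```text
time: 2.6
tool_pos: [0.5947, 0.2392, 0.1494]
tool_rot: [3.141, -0.0, 1.3]
contact_force: [0.5, 0.4, -0.2]
opening: 0.032
```

```bash
python3 go.py 593 240.5 12 69.5
```

```text
t 2.60 pos [594.7 239.2 149.4] yaw 74.50 rp [ 1.7999e+02 -2.0000e-02] open 0.0320 F [ 0.5  0.4 -0.2]
-> tx 0.0008 ty -0.0020 tz 0.1374 yaw 0.0873  dist 137 mm  rows>=2.2  q6 end(if yaw sign +): 43 / 31 deg
```

>>> apply_moves(
  plan=[
    {"tx": 0.001, "ty": -0.002, "tz": 0.06, "yaw": 0.087, "grip": -0.3},
    {"tx": 0.001, "ty": -0.002, "tz": 0.1, "yaw": 0.087, "grip": -0.3},
    {"tx": 0.001, "ty": -0.002, "tz": 0.137, "yaw": 0.087, "grip": -0.3},
    {"tx": 0.001, "ty": -0.002, "tz": 0.137, "yaw": 0.087, "grip": -0.3},
    {"tx": 0.001, "ty": -0.002, "tz": 0.137, "yaw": 0.087, "grip": -0.95},
    {"tx": 0.001, "ty": -0.002, "tz": 0.137, "yaw": 0.087, "grip": -0.95},
    {"tx": 0.001, "ty": -0.002, "tz": 0.137, "yaw": 0.087, "grip": -0.95},
    {"tx": 0.001, "ty": -0.002, "tz": 0.137, "yaw": 0.087, "grip": -0.95},
  ],
  force=10,
)

```text
time: 3.6
tool_pos: [0.5921, 0.2424, 0.0144]
tool_rot: [3.139, -0.002, 1.22]
contact_force: [-1.2, -0.4, 7.2]
opening: 0.0082
```

```bash
python3 - <<'E'
from h import *
o=robot.observe(); print(np.round(o["tool_pos"]*1000,2) if 0 else np.round(np.array(o["tool_pos"])*1e3,2),np.degrees(o["tool_rot"]),o["opening"],o["contact_force"])
E
python3 go.py 546.4 220 50 159.5
```

```text
[592.14 242.36  14.4 ] [ 1.79878046e+02 -9.94670736e-02  6.98808120e+01] 0.008197932539938026 [-1.17592385 -0.40579903  7.21085997]
t 3.60 pos [592.1 242.4  14.4] yaw 69.88 rp [ 1.7988e+02 -1.0000e-01] open 0.0082 F [-1.2 -0.4  7.2]
-> tx -0.0367 ty -0.0353 tz -0.0356 yaw -1.5641  dist 62 mm  rows>=8.4  q6 end(if yaw sign +): -48 / 36 deg
```

```bash
python3 - <<'E'
from h import *
V=grab(tag="a1")
o=robot.observe(); print(np.round(np.array(o["tool_pos"])*1e3,2),np.degrees(o["tool_rot"]),o["opening"],o["contact_force"],o["qvel"])
E
```

```text
[592.14 242.39  14.38] [ 1.79881400e+02 -1.00833648e-01  6.98820072e+01] 0.008032221978281316 [-0.64925233  0.59760783  6.78637051] [ 0.00143948 -0.00091415  0.00055751 -0.0002963  -0.00047991  0.00017742]
```

View pics/side_a1.png

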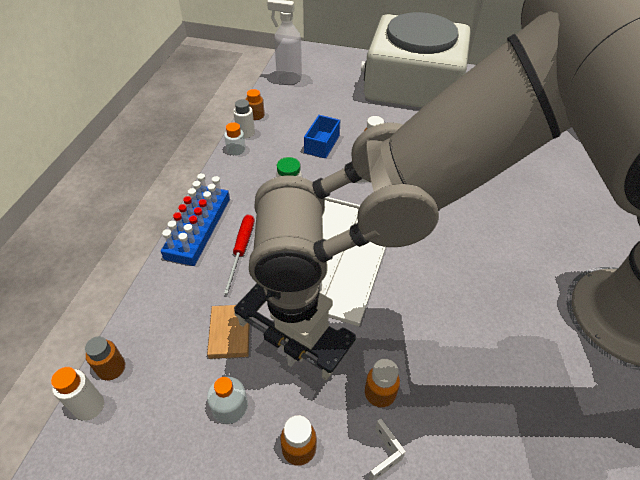

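>>> apply_moves(
  plan=[
    {"tx": 0, "ty": 0, "tz": 0, "yaw": 0, "grip": -0.3},
    {"tx": 0, "ty": 0, "tz": 0, "yaw": 0, "grip": -0.3},
    {"tx": 0, "ty": 0, "tz": -0.05, "yaw": 0, "grip": -0.3},
    {"tx": -0.037, "ty": -0.035, "tz": -0.05, "yaw": -1.564, "grip": -0.3},
    {"tx": -0.037, "ty": -0.035, "tz": -0.05, "yaw": -1.564, "grip": -0.3},
    {"tx": -0.037, "ty": -0.035, "tz": -0.05, "yaw": -1.564, "grip": -0.3},
    {"tx": -0.037, "ty": -0.035, "tz": -0.05, "yaw": -1.564, "grip": -0.3},
    {"tx": -0.037, "ty": -0.035, "tz": -0.05, "yaw": -1.564, "grip": -0.3},
  ],
)

```text
time: 4.7
tool_pos: [0.5455, 0.2193, 0.0626]
tool_rot: [-3.141, -0.0, 2.163]
contact_force: [0.1, -0.0, -0.3]
opening: 0.0322
```

>>> apply_moves(
  plan=[
    {"tx": 0, "ty": 0, "tz": 0, "yaw": -0.84, "grip": -0.3},
    {"tx": 0, "ty": 0, "tz": 0, "yaw": -0.84, "grip": -0.3},
    {"tx": 0, "ty": 0, "tz": 0, "yaw": -0.84, "grip": -0.3},
    {"tx": 0, "ty": 0, "tz": 0, "yaw": -0.84, "grip": -0.3},
    {"tx": 0, "ty": 0, "tz": 0, "yaw": -0.84, "grip": -0.3},
    {"tx": 0, "ty": 0, "tz": 0, "yaw": -0.84, "grip": -0.3},
  ],
)

```text
time: 5.45
tool_pos: [0.5455, 0.2193, 0.0625]
tool_rot: [-3.141, -0.0, 2.996]
contact_force: [-0.4, 0.1, -0.0]
opening: 0.0322
```

```bash
python3 go.py 546.4 220 12 159.5
```

```text
t 5.45 pos [545.5 219.3  62.5] yaw 171.68 rp [-1.7999e+02 -2.0000e-02] open 0.0322 F [-0.4  0.1 -0. ]
-> tx -0.0007 ty 0.0008 tz 0.0505 yaw 0.2126  dist 51 mm  rows>=1.1  q6 end(if yaw sign +): -48 / -67 deg
```

>>> apply_moves(
  plan=[
    {"tx": -0.001, "ty": 0.001, "tz": 0, "yaw": 0.206, "grip": -0.3},
    {"tx": -0.001, "ty": 0.001, "tz": 0.0, "yaw": 0.206, "grip": -0.3},
    {"tx": -0.001, "ty": 0.001, "tz": 0.05, "yaw": 0.206, "grip": -0.3},
    {"tx": -0.001, "ty": 0.001, "tz": 0.05, "yaw": 0.206, "grip": -0.3},
    {"tx": -0.001, "ty": 0.001, "tz": 0.05, "yaw": 0.206, "grip": -0.3},
    {"tx": -0.001, "ty": 0.001, "tz": 0.05, "yaw": 0.206, "grip": -0.95},
    {"tx": -0.001, "ty": 0.001, "tz": 0.05, "yaw": 0.206, "grip": -0.95},
    {"tx": -0.001, "ty": 0.001, "tz": 0.05, "yaw": 0.206, "grip": -0.95},
  ],
)

```text
time: 6.45
tool_pos: [0.5472, 0.2203, 0.0135]
tool_rot: [3.141, 0.001, 2.792]
contact_force: [-0.7, -0.3, 4.8]
opening: 0.0077
```

```bash
python3 go.py 480 140 160 159.5
```

```text
t 6.45 pos [547.2 220.3  13.5] yaw 159.94 rp [1.7996e+02 6.0000e-02] open 0.0077 F [-0.7 -0.3  4.8]
-> tx 0.0356 ty -0.0984 tz -0.1465 yaw 0.0077  dist 180 mm  rows>=2.9  q6 end(if yaw sign +): -53 / -55 deg
```

>>> apply_moves(
  plan=[
    {"tx": 0, "ty": 0, "tz": 0, "yaw": 0, "grip": -0.3},
    {"tx": 0, "ty": 0, "tz": 0, "yaw": 0, "grip": -0.3},
    {"tx": 0, "ty": 0, "tz": -0.06, "yaw": 0, "grip": -0.3},
    {"tx": 0.05, "ty": -0.1, "tz": -0.15, "yaw": 0, "grip": -0.3},
    {"tx": 0.15, "ty": -0.2, "tz": -0.2, "yaw": 0, "grip": -0.3},
    {"tx": 0.15, "ty": -0.2, "tz": -0.2, "yaw": 0, "grip": -0.3},
    {"tx": 0.15, "ty": -0.2, "tz": -0.2, "yaw": 0, "grip": -0.3},
    {"tx": 0.15, "ty": -0.2, "tz": -0.2, "yaw": 0, "grip": -0.3},
  ],
)

```text
time: 7.45
tool_pos: [0.3354, 0.083, 0.2137]
tool_rot: [3.141, 0.001, 2.791]
contact_force: [1.6, 0.6, 0.3]
opening: 0.0322
```

```bash
python3 - <<'E'
from h import *
V=grab(tag="a2")
for k,p,zb in (("A",(.565,.241,np.radians(69.5)),0),("S",(.6245,.0905,np.radians(309.6)),.004)):
  for n in V:
    q,f=fit(p,zb,{n:V[n]},pad=8); print(k,n,np.round(q[:2]*1e3,2),np.degrees(q[2]).round(2),f.round(1))
E
python3 go.py 547.2 220.3 60 159.9
```

```text
A top [564.81 241.75] 70.1 9.8
A side [565.42 239.68] 69.88 17.0
S top [624.32  91.06] 310.12 9.4
S side [624.79  88.62] 309.51 28.5
t 7.55 pos [335.5  82.9 214.3] yaw 159.86 rp [1.7996e+02 1.5000e-01] open 0.0320 F [1.2 0.  0.8]
-> tx -0.1514 ty 0.2019 tz 0.1543 yaw -0.0007  dist 296 mm  rows>=4.7  q6 end(if yaw sign +): -48 / -69 deg
```

View pics/side_a2.png

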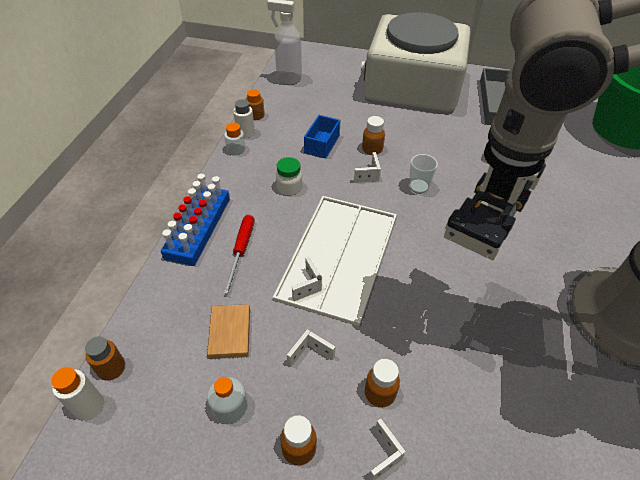

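>>> apply_moves(
  plan=[
    {"tx": -0.151, "ty": 0.202, "tz": 0.1, "yaw": 0, "grip": -0.3},
    {"tx": -0.151, "ty": 0.202, "tz": 0.1, "yaw": 0, "grip": -0.3},
    {"tx": -0.151, "ty": 0.202, "tz": 0.1, "yaw": 0, "grip": -0.3},
    {"tx": -0.151, "ty": 0.202, "tz": 0.15, "yaw": 0, "grip": -0.3},
    {"tx": -0.151, "ty": 0.202, "tz": 0.15, "yaw": 0, "grip": -0.3},
    {"tx": -0.151, "ty": 0.202, "tz": 0.2, "yaw": 0, "grip": -0.3},
    {"tx": -0.151, "ty": 0.202, "tz": 0.2, "yaw": 0, "grip": -0.3},
    {"tx": -0.151, "ty": 0.202, "tz": 0.2, "yaw": 0, "grip": -0.3},
  ],
)

```text
time: 8.55
tool_pos: [0.5492, 0.222, 0.0139]
tool_rot: [3.141, 0.001, 2.791]
contact_force: [0.7, -0.9, 1.6]
opening: 0.0322
```

```bash
python3 go.py 547.2 220.3 13 159.9
```

```text
t 8.55 pos [549.2 222.   13.9] yaw 159.93 rp [1.7995e+02 6.0000e-02] open 0.0322 F [ 0.7 -0.9  1.6]
-> tx 0.0013 ty -0.0023 tz 0.0009 yaw 0.0005  dist 3 mm  rows>=0.0  q6 end(if yaw sign +): -48 / -55 deg
```

>>> apply_moves(
  plan=[
    {"tx": 0.001, "ty": -0.002, "tz": 0, "yaw": 0, "grip": -0.3},
    {"tx": 0.001, "ty": -0.002, "tz": 0, "yaw": 0, "grip": -0.95},
    {"tx": 0.001, "ty": -0.002, "tz": 0, "yaw": 0, "grip": -0.95},
    {"tx": 0.001, "ty": -0.002, "tz": 0, "yaw": 0, "grip": -0.95},
    {"tx": 0.001, "ty": -0.002, "tz": 0, "yaw": 0, "grip": -0.95},
    {"tx": 0.001, "ty": -0.002, "tz": 0, "yaw": 0, "grip": -0.95},
  ],
  force=40,
)

```text
time: 9.3
tool_pos: [0.5471, 0.2202, 0.0133]
tool_rot: [3.141, 0.001, 2.791]
contact_force: [-2.0, -1.3, 5.1]
opening: 0.0078
```

```bash
python3 go.py 616.1 22.3 100 219.7
```

```text
t 9.30 pos [547.1 220.2  13.3] yaw 159.93 rp [1.7998e+02 3.0000e-02] open 0.0078 F [-2.  -1.3  5.1]
-> tx -0.1328 ty -0.1622 tz -0.0867 yaw -1.0431  dist 227 mm  rows>=5.6  q6 end(if yaw sign +): -128 / -55 deg
```

>>> apply_moves(
  plan=[
    {"tx": 0, "ty": 0, "tz": -0.03, "yaw": 0, "grip": -0.95},
    {"tx": 0, "ty": 0, "tz": -0.087, "yaw": 0, "grip": -0.95},
    {"tx": -0.04, "ty": -0.05, "tz": -0.087, "yaw": -0.18, "grip": -0.95},
    {"tx": -0.07, "ty": -0.085, "tz": -0.087, "yaw": -0.36, "grip": -0.95},
    {"tx": -0.1, "ty": -0.12, "tz": -0.087, "yaw": -0.54, "grip": -0.95},
    {"tx": -0.133, "ty": -0.162, "tz": -0.087, "yaw": -0.72, "grip": -0.95},
    {"tx": -0.133, "ty": -0.162, "tz": -0.087, "yaw": -0.9, "grip": -0.95},
    {"tx": -0.133, "ty": -0.162, "tz": -0.087, "yaw": -1.043, "grip": -0.95},
  ],
)

```text
time: 10.3
tool_pos: [0.6159, 0.0213, 0.0989]
tool_rot: [3.14, -0.001, -2.446]
contact_force: [0.5, 0.4, -0.6]
opening: 0.0081
```

```bash
python3 go.py 616.1 22.3 60 219.7
```

```text
t 10.30 pos [615.9  21.3  98.9] yaw -140.12 rp [ 1.7994e+02 -5.0000e-02] open 0.0081 F [ 0.5  0.4 -0.6]
-> tx -0.0008 ty 0.0006 tz 0.0389 yaw 0.0032  dist 39 mm  rows>=0.6  q6 end(if yaw sign +): -128 / -135 deg
```

>>> apply_moves(
  plan=[
    {"tx": -0.0008, "ty": 0.0006, "tz": 0.034, "yaw": 0.003, "grip": -0.95},
    {"tx": -0.0008, "ty": 0.0006, "tz": 0.034, "yaw": 0.003, "grip": -0.95},
    {"tx": -0.0008, "ty": 0.0006, "tz": 0.034, "yaw": 0.003, "grip": -0.95},
  ],
)

```text
time: 10.68
tool_pos: [0.6166, 0.0234, 0.0662]
tool_rot: [-3.142, 0.0, -2.452]
contact_force: [0.2, 0.1, -0.6]
opening: 0.0076
```

```bash
python3 go.py 616.1 22.3 17.8 219.7; python3 -c "
from h import *
grab(tag='b1')"
```

```text
t 10.68 pos [616.6  23.4  66.2] yaw -140.48 rp [-1.8e+02  1.0e-02] open 0.0076 F [ 0.2  0.1 -0.6]
-> tx 0.0011 ty -0.0005 tz 0.0484 yaw -0.0032  dist 48 mm  rows>=0.8  q6 end(if yaw sign +): -128 / -134 deg
```

View pics/side_b1.png

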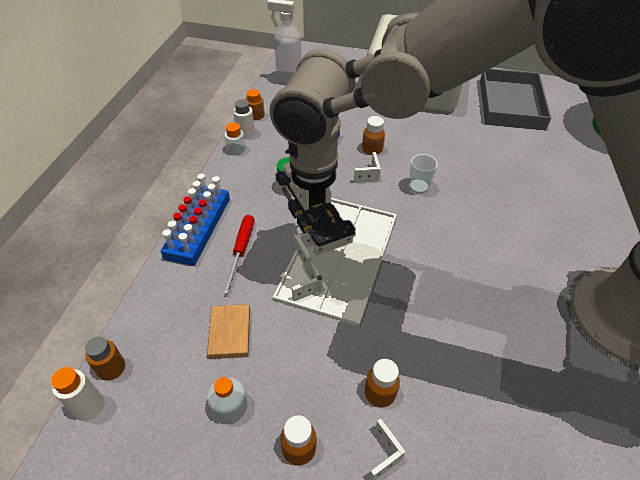

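```bash
python3 go.py 616.1 22.3 17.8 219.7
```

```text
t 10.78 pos [617.1  23.3  66.9] yaw -140.48 rp [-1.7993e+02  8.0000e-02] open 0.0077 F [-0.2  0.4 -1.9]
-> tx 0.0014 ty -0.0002 tz 0.0491 yaw -0.0031  dist 49 mm  rows>=0.8  q6 end(if yaw sign +): -128 / -134 deg
```

>>> apply_moves(
  plan=[
    {"tx": 0.0014, "ty": -0.0002, "tz": 0.015, "yaw": -0.003, "grip": -0.95},
    {"tx": 0.0014, "ty": -0.0002, "tz": 0.03, "yaw": -0.003, "grip": -0.95},
    {"tx": 0.0014, "ty": -0.0002, "tz": 0.04, "yaw": -0.003, "grip": -0.95},
    {"tx": 0.0014, "ty": -0.0002, "tz": 0.04, "yaw": -0.003, "grip": -0.95},
    {"tx": 0.0014, "ty": -0.0002, "tz": 0.04, "yaw": -0.003, "grip": -0.95},
  ],
)

```text
time: 11.4
tool_pos: [0.6157, 0.0223, 0.0258]
tool_rot: [-3.141, 0.0, -2.449]
contact_force: [-0.0, 0.6, -0.6]
opening: 0.0079
```

```bash
python3 go.py 616.1 22.3 17.5 219.7
```

```text
t 11.40 pos [615.7  22.3  25.8] yaw -140.31 rp [-1.7999e+02  2.0000e-02] open 0.0079 F [-0.   0.6 -0.6]
-> tx -0.0003 ty -0.0003 tz 0.0083 yaw -0.0002  dist 8 mm  rows>=0.1  q6 end(if yaw sign +): -128 / -135 deg
```

>>> apply_moves(
  plan=[
    {"tx": -0.0003, "ty": -0.0003, "tz": 0.008, "yaw": 0, "grip": -0.95},
    {"tx": -0.0003, "ty": -0.0003, "tz": 0.008, "yaw": 0, "grip": -0.95},
    {"tx": -0.0003, "ty": -0.0003, "tz": 0.008, "yaw": 0, "grip": -0.95},
    {"tx": -0.0003, "ty": -0.0003, "tz": 0.008, "yaw": 0, "grip": -0.95},
  ],
)

```text
time: 11.9
tool_pos: [0.6158, 0.0223, 0.0177]
tool_rot: [3.141, 0.0, -2.449]
contact_force: [0.2, -0.2, -0.4]
opening: 0.0074
```

>>> apply_moves(
  plan=[
    {"tx": 0, "ty": 0, "tz": 0, "yaw": 0, "grip": -0.6},
    {"tx": 0, "ty": 0, "tz": 0, "yaw": 0, "grip": -0.5},
    {"tx": 0, "ty": 0, "tz": 0, "yaw": 0, "grip": -0.5},
    {"tx": 0, "ty": 0, "tz": -0.06, "yaw": 0, "grip": -0.5},
    {"tx": 0, "ty": 0, "tz": -0.12, "yaw": 0, "grip": -0.5},
    {"tx": 0, "ty": 0, "tz": -0.16, "yaw": 0, "grip": -0.3},
    {"tx": 0.1, "ty": 0.1, "tz": -0.16, "yaw": 0, "grip": -0.3},
    {"tx": 0.1, "ty": 0.1, "tz": -0.16, "yaw": 0, "grip": -0.3},
  ],
  force=20,
)

```text
time: 12.9
tool_pos: [0.4902, 0.0339, 0.1781]
tool_rot: [-3.141, 0.001, -2.449]
contact_force: [0.2, 0.3, -0.3]
opening: 0.0323
```

```bash
cat > meas.py <<'E'
import sys
from h import *
def meas(tag,items):
    V=grab(tag=tag); off=dict(top=(-.56,0),side=(-1.2,2.1))
    for k,p,zb in items:
      p=(p[0]/1e3,p[1]/1e3,np.radians(p[2]))
      for n in V:
        q,f=fit(p,zb,{n:V[n]},pad=8); print(k,n,np.round(q[:2]*1e3+off[n],2),np.degrees(q[2]).round(2),f.round(1))
ITEMS=dict(S=((624.3,91,309.7),.004),P2=((606.7,47.8,129.65),.004),P3=((616.5,2,309.65),.004),P4=((599,-41,129.65),.004),
  B=((566,-264.5,290.5),0),C=((428.8,368,317.8),0))
if __name__=="__main__":
    meas(sys.argv[1],[(k,)+ITEMS[k] for k in sys.argv[2:]])
E
python3 meas.py c1 S P2 B C
```

```text
S top [624.21  91.5 ] 310.5 95.6
S side [626.16  91.48] 315.75 166.7
P2 top [605.27  47.62] 130.28 96.5
P2 side [602.8   46.74] 136.35 186.2
B top [ 565.22 -264.18] 290.72 12.0
B side [ 653.44 -256.52] 152.92 84.0
C top [428.11 368.7 ] 317.08 11.9
C side [427.78 368.8 ] 318.11 17.0
```

View pics/side_c1.png

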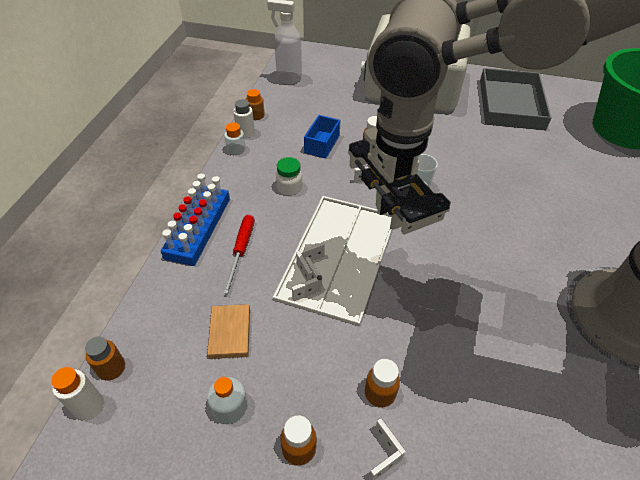

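```bash
cat >> meas.py <<'E'
E
cat > joint.py <<'E'
import sys
from h import *
from meas import ITEMS
OFF=dict(top=(-.56,0),side=(-1.2,2.1))
def joint(tag,keys,new=True,names=("top","side")):
    V=grab(tag=tag) if new else {n:np.load(f"{n}_{tag}.npz")["d"] for n in names}
    out={}
    for n in names:
        d=V[n]; Z=np.where(d==0,np.nan,cloud(d,n)[...,2]); zb=.004
        P=np.array([ITEMS[k][0] for k in keys])*[1e-3,1e-3,np.pi/180]; P[:,:2]-=np.array(OFF[n])/1e3
        pr=proj(np.c_[P[:,:2],np.full(len(P),.024)],n); w=44 if n=="side" else 28
        lo=np.floor(pr.min(0)-w).astype(int); hi=np.ceil(pr.max(0)+w).astype(int); box=(lo[1],hi[1],lo[0],hi[0])
        z=Z[box[0]:box[1],box[2]:box[3]]; M=((z>zb+.012)&(z<zb+.05)).astype(float); ok=~np.isnan(z)
        s=[sil(p,zb,n,box) for p in P]
        for it in range(4):
            for i in range(len(P)):
                oth=np.max([s[j] for j in range(len(P)) if j!=i],0) if len(P)>1 else 0*M
                near=(cv2.dilate((s[i]>0).astype(np.uint8),np.ones((7,7)))>0)&ok
                def cost(q): return (((np.clip(sil(q,zb,n,box)+0,0,1).__array__()*1.0-M)**2*(oth<.01)+(np.maximum(sil(q,zb,n,box),oth)-M)**2*(oth>=.01))*near).sum()
                r=minimize(cost,P[i],method="Nelder-Mead",options=dict(initial_simplex=P[i]+np.array([[0,0,0],[.004,0,0],[0,.004,0],[0,0,.08]])/(1+it),xatol=1e-5,fatol=1e-3))
                P[i]=r.x; s[i]=sil(P[i],zb,n,box)
        c=((np.max(s,0)-M)**2*ok).sum()
        for k,p in zip(keys,P): print(n,k,np.round(p[:2]*1e3+OFF[n],2),np.degrees(p[2]).round(2)%360)
        for i in range(len(P)-1):
            a=P[i,2]; D=(P[i+1,:2]-P[i,:2])*1e3; R=np.array([[np.cos(a),np.sin(a)],[-np.sin(a),np.cos(a)]])
            print("   rel",keys[i],keys[i+1],np.round(R@D,2),"yaw",np.degrees(P[i+1,2]-a).round(2)%360,"cost",c.round(1))
if __name__=="__main__":
    joint(sys.argv[1],sys.argv[3:],sys.argv[2]=="new")
E
python3 joint.py c1 old S P2; python3 go.py 417.0 343.8 150 317.5
```

```text
top S [623.89  91.22] 310.24
top P2 [605.78  47.92] 130.19
   rel S P2 [ 21.36 -41.8 ] yaw 179.95 cost 20.3
side S [624.    90.78] 310.32
side P2 [606.05  47.6 ] 129.23
   rel S P2 [ 21.32 -41.63] yaw 178.92 cost 61.7
t 13.00 pos [482.8  35.1 176.1] yaw -140.26 rp [179.57  -0.41] open 0.0321 F [-0.2  0.2 -0.3]
-> tx -0.1468 ty 0.2795 tz 0.0261 yaw 1.4353  dist 317 mm  rows>=7.7  q6 end(if yaw sign +): -8 / -135 deg
```

>>> apply_moves(
  plan=[
    {"tx": -0.147, "ty": 0.2795, "tz": 0.026, "yaw": 1.435, "grip": -0.3},
    {"tx": -0.147, "ty": 0.2795, "tz": 0.026, "yaw": 1.435, "grip": -0.3},
    {"tx": -0.147, "ty": 0.2795, "tz": 0.026, "yaw": 1.435, "grip": -0.3},
    {"tx": -0.147, "ty": 0.2795, "tz": 0.026, "yaw": 1.435, "grip": -0.3},
    {"tx": -0.147, "ty": 0.2795, "tz": 0.026, "yaw": 1.435, "grip": -0.3},
    {"tx": -0.147, "ty": 0.2795, "tz": 0.026, "yaw": 1.435, "grip": -0.3},
    {"tx": -0.147, "ty": 0.2795, "tz": 0.026, "yaw": 1.435, "grip": -0.3},
    {"tx": -0.147, "ty": 0.2795, "tz": 0.026, "yaw": 1.435, "grip": -0.3},
  ],
)

```text
time: 14.0
tool_pos: [0.426, 0.3437, 0.1516]
tool_rot: [3.141, 0.0, 2.442]
contact_force: [0.3, -0.3, 0.5]
opening: 0.032
```

```bash
python3 go.py 416.9 343.7 60 317.7
```

```text
t 14.00 pos [426.  343.7 151.6] yaw 139.89 rp [1.7999e+02 1.0000e-02] open 0.0320 F [ 0.3 -0.3  0.5]
-> tx 0.0070 ty -0.0059 tz 0.0916 yaw 0.0383  dist 92 mm  rows>=1.5  q6 end(if yaw sign +): -8 / -19 deg
```

>>> apply_moves(
  plan=[
    {"tx": 0.007, "ty": -0.006, "tz": 0.05, "yaw": 0.038, "grip": -0.3},
    {"tx": 0.007, "ty": -0.006, "tz": 0.091, "yaw": 0.038, "grip": -0.3},
    {"tx": 0.007, "ty": -0.006, "tz": 0.091, "yaw": 0.038, "grip": -0.3},
    {"tx": 0.007, "ty": -0.006, "tz": 0.091, "yaw": 0.038, "grip": -0.3},
  ],
)

```text
time: 14.5
tool_pos: [0.418, 0.3433, 0.0621]
tool_rot: [3.139, 0.001, 2.408]
contact_force: [-0.7, -0.3, 0.6]
opening: 0.0322
```

```bash
python3 go.py 416.9 343.7 13 317.7
```

```text
t 14.50 pos [418.  343.3  62.1] yaw 137.98 rp [1.7987e+02 4.0000e-02] open 0.0322 F [-0.7 -0.3  0.6]
-> tx 0.0010 ty -0.0004 tz 0.0491 yaw 0.0049  dist 49 mm  rows>=0.8  q6 end(if yaw sign +): -8 / -17 deg
```

>>> apply_moves(
  plan=[
    {"tx": 0.001, "ty": -0.0004, "tz": 0.049, "yaw": 0.005, "grip": -0.3},
    {"tx": 0.001, "ty": -0.0004, "tz": 0.049, "yaw": 0.005, "grip": -0.3},
    {"tx": 0.001, "ty": -0.0004, "tz": 0.049, "yaw": 0.005, "grip": -0.3},
    {"tx": 0.001, "ty": -0.0004, "tz": 0.049, "yaw": 0.005, "grip": -0.3},
  ],
)

```text
time: 15.0
tool_pos: [0.4171, 0.3438, 0.0139]
tool_rot: [3.138, 0.001, 2.403]
contact_force: [-0.4, -0.8, 0.8]
opening: 0.032
```

>>> apply_moves(
  plan=[
    {"tx": 0, "ty": 0, "tz": 0, "yaw": 0, "grip": -0.95},
    {"tx": 0, "ty": 0, "tz": 0, "yaw": 0, "grip": -0.95},
    {"tx": 0, "ty": 0, "tz": 0, "yaw": 0, "grip": -0.95},
    {"tx": 0, "ty": 0, "tz": 0, "yaw": 0, "grip": -0.95},
  ],
  force=40,
)

```text
time: 15.5
tool_pos: [0.4159, 0.3432, 0.012]
tool_rot: [3.141, 0.0, 2.403]
contact_force: [-0.5, -0.0, 4.5]
opening: 0.0079
```

```bash
cat > tgt.py <<'E'
# tgt.py: grasp leg(x|y) objx objy objyaw  goalx goaly goalyaw : uses TCP now
import sys
from h import *
leg=sys.argv[1]; ox,oy,oa,gx,gy,ga=map(float,sys.argv[2:8])
o=robot.observe(); p=np.array(o["tool_pos"])[:2]*1e3; w=np.degrees(o["tool_rot"][2])
legdir=w if leg=="x" else w-90
a=oa+((legdir-oa+90)%180-90)      # true yaw from grip
r=np.radians(a); R=np.array([[np.cos(r),-np.sin(r)],[np.sin(r),np.cos(r)]])
b=R.T@(p-[ox,oy]); print("TCP",p.round(1),"z",o["tool_pos"][2]*1e3,"w",w.round(2),"bracket yaw",a.round(2),"grip pt in bracket",b.round(2), "lateral err vs -26")
b[1 if leg=="x" else 0]=-26
r=np.radians(ga); R=np.array([[np.cos(r),-np.sin(r)],[np.sin(r),np.cos(r)]])
t=R@b+[gx,gy]; print("TCP goal",t.round(1),"yaw",round(w+ga-a,2))
E
python3 tgt.py x 428 368.7 317.7 615.4 2.2 309.65; python3 go.py 417 344 110 129.9
```

```text
TCP [415.9 343.2] z 11.989977222923276 w 137.7 bracket yaw 317.7 grip pt in bracket [  8.26 -27.02] lateral err vs -26
TCP goal [600.7 -20.8] yaw 129.65
t 15.50 pos [415.9 343.2  12. ] yaw 137.70 rp [1.7997e+02 1.0000e-02] open 0.0079 F [-0.5 -0.   4.5]
-> tx -0.0002 ty 0.0014 tz -0.0980 yaw 0.1362  dist 98 mm  rows>=1.6  q6 end(if yaw sign +): -0 / -16 deg
```

>>> apply_moves(
  plan=[
    {"tx": 0, "ty": 0, "tz": -0.03, "yaw": 0, "grip": -0.95},
    {"tx": 0, "ty": 0, "tz": -0.09, "yaw": 0, "grip": -0.95},
    {"tx": 0, "ty": 0, "tz": -0.13, "yaw": 0, "grip": -0.95},
    {"tx": 0, "ty": 0, "tz": -0.13, "yaw": 0, "grip": -0.95},
  ],
)

```text
time: 16.0
tool_pos: [0.4173, 0.344, 0.1448]
tool_rot: [3.135, 0.002, 2.403]
contact_force: [-0.1, 0.1, -1.3]
opening: 0.008
```

```bash
python3 go.py 600.7 -20.8 110 129.65
```

```text
t 16.00 pos [417.3 344.  144.8] yaw 137.70 rp [1.7963e+02 1.1000e-01] open 0.0080 F [-0.1  0.1 -1.3]
-> tx -0.3812 ty -0.1464 tz 0.0348 yaw 0.1405  dist 410 mm  rows>=6.6  q6 end(if yaw sign +): -42 / -16 deg
```

>>> apply_moves(
  plan=[
    {"tx": -0.05, "ty": -0.02, "tz": 0, "yaw": 0.02, "grip": -0.95},
    {"tx": -0.1, "ty": -0.04, "tz": 0, "yaw": 0.05, "grip": -0.95},
    {"tx": -0.15, "ty": -0.06, "tz": 0, "yaw": 0.08, "grip": -0.95},
    {"tx": -0.2, "ty": -0.08, "tz": 0, "yaw": 0.11, "grip": -0.95},
    {"tx": -0.25, "ty": -0.1, "tz": 0, "yaw": 0.14, "grip": -0.95},
    {"tx": -0.3, "ty": -0.12, "tz": 0, "yaw": 0.14, "grip": -0.95},
    {"tx": -0.35, "ty": -0.134, "tz": 0.01, "yaw": 0.14, "grip": -0.95},
    {"tx": -0.381, "ty": -0.146, "tz": 0.03, "yaw": 0.14, "grip": -0.95},
  ],
)

```text
time: 17.0
tool_pos: [0.6, -0.0237, 0.1102]
tool_rot: [-3.141, -0.0, 2.262]
contact_force: [-0.3, 0.5, -1.5]
opening: 0.0078
```

>>> apply_moves(
  plan=[
    {"tx": 0, "ty": 0, "tz": 0.04, "yaw": 0, "grip": -0.95},
    {"tx": 0, "ty": 0, "tz": 0.04, "yaw": 0, "grip": -0.95},
    {"tx": 0, "ty": 0, "tz": 0.04, "yaw": 0, "grip": -0.95},
  ],
)

```text
time: 17.38
tool_pos: [0.5993, -0.021, 0.072]
tool_rot: [-3.142, -0.0, 2.264]
contact_force: [-0.2, -0.3, -0.6]
opening: 0.0078
```

```bash
python3 go.py 600.7 -20.8 70 129.65;python3 -c "
from h import *
grab(tag='d1')"
```

```text
t 17.38 pos [599.3 -21.   72. ] yaw 129.71 rp [-1.7999e+02 -2.0000e-02] open 0.0078 F [-0.2 -0.3 -0.6]
-> tx -0.0007 ty 0.0012 tz 0.0020 yaw 0.0010  dist 2 mm  rows>=0.0  q6 end(if yaw sign +): -42 / -49 deg
```

View pics/side_d1.png

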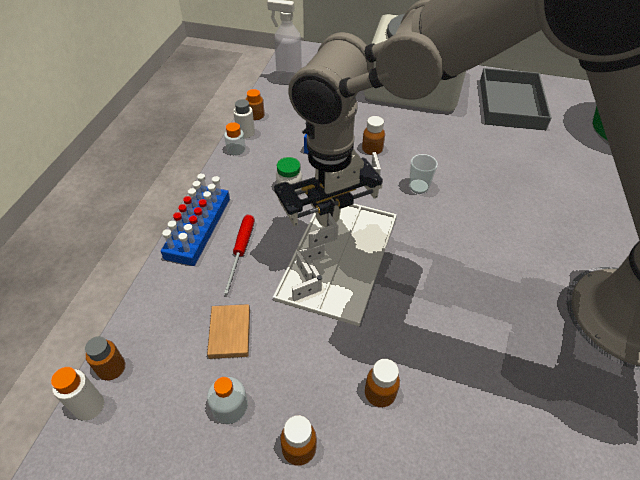

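>>> apply_moves(
  plan=[
    {"tx": -0.0007, "ty": 0.001, "tz": 0.015, "yaw": 0.001, "grip": -0.95},
    {"tx": -0.0007, "ty": 0.001, "tz": 0.03, "yaw": 0.001, "grip": -0.95},
    {"tx": -0.0007, "ty": 0.001, "tz": 0.045, "yaw": 0.001, "grip": -0.95},
    {"tx": -0.0007, "ty": 0.001, "tz": 0.045, "yaw": 0.001, "grip": -0.95},
    {"tx": -0.0007, "ty": 0.001, "tz": 0.045, "yaw": 0.001, "grip": -0.95},
  ],
)

```text
time: 18.1
tool_pos: [0.6007, -0.0213, 0.0267]
tool_rot: [3.141, 0.0, 2.262]
contact_force: [-0.2, 0.4, -1.0]
opening: 0.0081
```

```bash
python3 go.py 600.7 -20.8 16.3 129.65
```

```text
t 18.10 pos [600.7 -21.3  26.7] yaw 129.62 rp [179.99   0.  ] open 0.0081 F [-0.2  0.4 -1. ]
-> tx 0.0004 ty 0.0004 tz 0.0104 yaw -0.0006  dist 10 mm  rows>=0.2  q6 end(if yaw sign +): -42 / -49 deg
```

>>> apply_moves(
  plan=[
    {"tx": 0.0004, "ty": 0.0004, "tz": 0.01, "yaw": 0, "grip": -0.95},
    {"tx": 0.0004, "ty": 0.0004, "tz": 0.01, "yaw": 0, "grip": -0.95},
    {"tx": 0.0004, "ty": 0.0004, "tz": 0.01, "yaw": 0, "grip": -0.95},
    {"tx": 0.0004, "ty": 0.0004, "tz": 0.01, "yaw": 0, "grip": -0.95},
  ],
)

```text
time: 18.6
tool_pos: [0.6005, -0.0207, 0.0168]
tool_rot: [3.142, -0.0, 2.262]
contact_force: [0.1, 1.0, -0.3]
opening: 0.008
```

>>> apply_moves(
  plan=[
    {"tx": 0, "ty": 0, "tz": 0, "yaw": 0, "grip": -0.6},
    {"tx": 0, "ty": 0, "tz": 0, "yaw": 0, "grip": -0.5},
    {"tx": 0, "ty": 0, "tz": 0, "yaw": 0, "grip": -0.5},
    {"tx": 0, "ty": 0, "tz": -0.06, "yaw": 0, "grip": -0.5},
    {"tx": 0, "ty": 0, "tz": -0.12, "yaw": 0, "grip": -0.5},
    {"tx": 0, "ty": -0.05, "tz": -0.16, "yaw": 0, "grip": -0.3},
    {"tx": 0, "ty": -0.1, "tz": -0.2, "yaw": 0, "grip": -0.3},
    {"tx": 0, "ty": -0.17, "tz": -0.2, "yaw": 0, "grip": -0.3},
  ],
  force=20,
)

```text
time: 19.6
tool_pos: [0.4779, -0.124, 0.2196]
tool_rot: [3.138, 0.006, 2.264]
contact_force: [0.1, -1.7, -0.6]
opening: 0.0323
```

```bash
python3 joint.py e1 new S P2 P3; python3 meas.py e2 B; python3 go.py 565 -264 150 20
```

```text
top S [623.89  91.26] 310.24
top P2 [605.7   47.89] 129.94
top P3 [615.37   2.43] 309.63
   rel S P2 [ 21.36 -41.9 ] yaw 179.7 cost 27.0
   rel P2 P3 [-41.06  21.76] yaw 179.69 cost 27.0
side S [623.92  91.16] 310.39
side P2 [606.5   47.45] 129.31
side P3 [615.22   2.47] 309.7
   rel S P2 [ 22.01 -41.59] yaw 178.92 cost 93.1
   rel P2 P3 [-40.33  21.75] yaw 180.39 cost 93.1
B top [ 565.59 -264.2 ] 290.66 10.7
B side [ 565.58 -265.26] 291.15 50.8
t 19.80 pos [ 476.9 -123.4  217. ] yaw 129.48 rp [1.7995e+02 5.0000e-02] open 0.0315 F [ 0.6  0.3 -0. ]
-> tx -0.1645 ty -0.0214 tz 0.0670 yaw -1.2308  dist 179 mm  rows>=6.6  q6 end(if yaw sign +): -135 / -63 deg
```

View pics/side_e1.png

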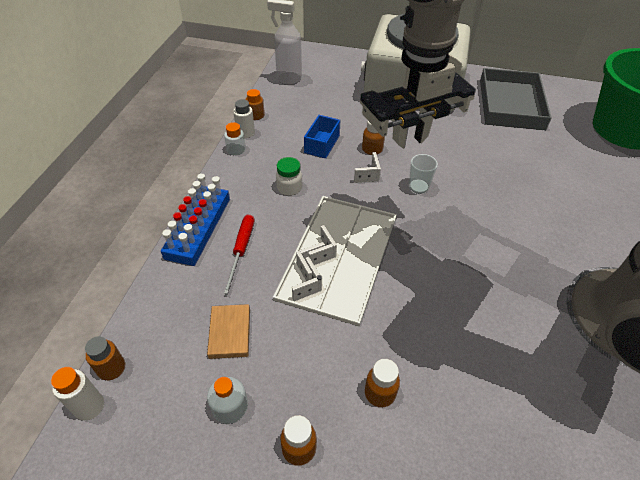

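```bash
python3 go.py 564.5 -237 110 200.7
```

```text
t 19.80 pos [ 476.9 -123.4  217. ] yaw 129.48 rp [1.7995e+02 5.0000e-02] open 0.0315 F [ 0.6  0.3 -0. ]
-> tx -0.1433 ty -0.0046 tz 0.1070 yaw -1.2430  dist 179 mm  rows>=6.7  q6 end(if yaw sign +): -133 / -63 deg
```

>>> apply_moves(
  plan=[
    {"tx": -0.04, "ty": 0, "tz": 0.03, "yaw": -0.18, "grip": -0.3},
    {"tx": -0.08, "ty": 0, "tz": 0.05, "yaw": -0.36, "grip": -0.3},
    {"tx": -0.12, "ty": -0.0046, "tz": 0.08, "yaw": -0.54, "grip": -0.3},
    {"tx": -0.1433, "ty": -0.0046, "tz": 0.107, "yaw": -0.72, "grip": -0.3},
    {"tx": -0.1433, "ty": -0.0046, "tz": 0.107, "yaw": -0.9, "grip": -0.3},
    {"tx": -0.1433, "ty": -0.0046, "tz": 0.107, "yaw": -1.08, "grip": -0.3},
    {"tx": -0.1433, "ty": -0.0046, "tz": 0.107, "yaw": -1.243, "grip": -0.3},
    {"tx": -0.1433, "ty": -0.0046, "tz": 0.107, "yaw": -1.243, "grip": -0.3},
  ],
)

```text
time: 20.8
tool_pos: [0.566, -0.2351, 0.1087]
tool_rot: [3.141, -0.0, -2.778]
contact_force: [-0.8, -0.3, 0.2]
opening: 0.032
```

```bash
python3 go.py 564.5 -237 60 200.7
```

```text
t 20.80 pos [ 566.  -235.1  108.7] yaw -159.16 rp [ 1.7996e+02 -1.0000e-02] open 0.0320 F [-0.8 -0.3  0.2]
-> tx 0.0021 ty -0.0012 tz 0.0487 yaw 0.0024  dist 49 mm  rows>=0.8  q6 end(if yaw sign +): -133 / -141 deg
```

>>> apply_moves(
  plan=[
    {"tx": 0.002, "ty": -0.0012, "tz": 0.049, "yaw": 0.002, "grip": -0.3},
    {"tx": 0.002, "ty": -0.0012, "tz": 0.06, "yaw": 0.002, "grip": -0.3},
    {"tx": 0.002, "ty": -0.0012, "tz": 0.06, "yaw": 0.002, "grip": -0.3},
    {"tx": 0.002, "ty": -0.0012, "tz": 0.06, "yaw": 0.002, "grip": -0.3},
  ],
)

```text
time: 21.3
tool_pos: [0.5647, -0.2383, 0.0509]
tool_rot: [-3.14, 0.002, -2.78]
contact_force: [0.1, -0.6, 0.3]
opening: 0.0321
```

```bash
python3 go.py 564.5 -237 20 200.7; python3 -c "
from h import *
grab(tag='f1')"
```

```text
t 21.30 pos [ 564.7 -238.3   50.9] yaw -159.31 rp [-1.7989e+02  1.0000e-01] open 0.0321 F [ 0.1 -0.6  0.3]
-> tx -0.0003 ty 0.0013 tz 0.0309 yaw -0.0001  dist 31 mm  rows>=0.5  q6 end(if yaw sign +): -133 / -141 deg
```

View pics/side_f1.png

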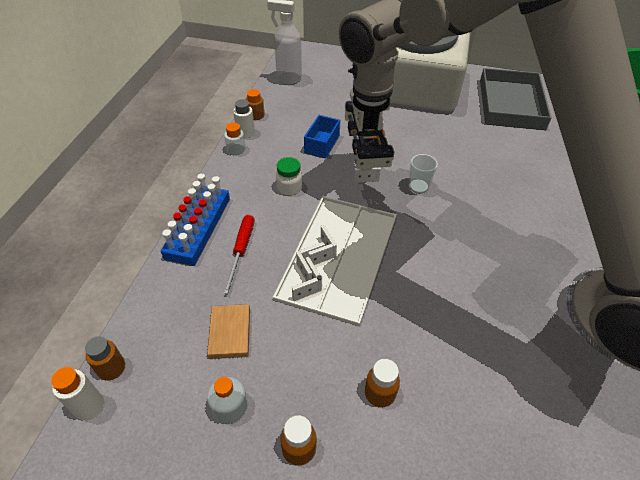

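>>> apply_moves(
  plan=[
    {"tx": -0.0003, "ty": 0.0013, "tz": 0.015, "yaw": 0, "grip": -0.3},
    {"tx": -0.0003, "ty": 0.0013, "tz": 0.03, "yaw": 0, "grip": -0.3},
    {"tx": -0.0003, "ty": 0.0013, "tz": 0.03, "yaw": 0, "grip": -0.3},
    {"tx": -0.0003, "ty": 0.0013, "tz": 0.03, "yaw": 0, "grip": -0.3},
    {"tx": -0.0003, "ty": 0.0013, "tz": 0.03, "yaw": 0, "grip": -0.3},
  ],
)

```text
time: 22.02
tool_pos: [0.5637, -0.2368, 0.0198]
tool_rot: [-3.141, 0.001, -2.78]
contact_force: [0.1, -0.2, -1.2]
opening: 0.0323
```

>>> apply_moves(
  plan=[
    {"tx": 0, "ty": 0, "tz": 0, "yaw": 0, "grip": -0.95},
    {"tx": 0, "ty": 0, "tz": 0, "yaw": 0, "grip": -0.95},
    {"tx": 0, "ty": 0, "tz": 0, "yaw": 0, "grip": -0.95},
    {"tx": 0, "ty": 0, "tz": 0, "yaw": 0, "grip": -0.95},
  ],
  force=40,
)

```text
time: 22.52
tool_pos: [0.5636, -0.2367, 0.0196]
tool_rot: [-3.141, 0.0, -2.78]
contact_force: [1.4, 1.3, 1.5]
opening: 0.0077
```

```bash
python3 tgt.py y 565.6 -264.4 290.7 597.8 -40.8 129.65
```

```text
TCP [ 563.6 -236.7] z 19.571220242952563 w -159.28 bracket yaw 290.72 grip pt in bracket [-26.65   7.91] lateral err vs -26
TCP goal [608.3 -65.9] yaw -320.35
```

>>> apply_moves(
  plan=[
    {"tx": 0, "ty": 0, "tz": -0.03, "yaw": 0, "grip": -0.95},
    {"tx": 0, "ty": 0, "tz": -0.08, "yaw": 0, "grip": -0.95},
    {"tx": 0, "ty": 0, "tz": -0.12, "yaw": 0.18, "grip": -0.95},
    {"tx": 0, "ty": 0, "tz": -0.12, "yaw": 0.36, "grip": -0.95},
    {"tx": 0, "ty": 0, "tz": -0.12, "yaw": 0.54, "grip": -0.95},
    {"tx": 0, "ty": 0, "tz": -0.12, "yaw": 0.72, "grip": -0.95},
    {"tx": 0, "ty": 0, "tz": -0.12, "yaw": 0.9, "grip": -0.95},
    {"tx": 0, "ty": 0, "tz": -0.12, "yaw": 1.08, "grip": -0.95},
  ],
)

```text
time: 23.52
tool_pos: [0.5632, -0.2365, 0.1391]
tool_rot: [-3.142, -0.001, 2.417]
contact_force: [-0.3, -0.5, -1.2]
opening: 0.0079
```

```bash
python3 go.py 608.3 -65.9 120 -320.35 full
```

```text
t 23.52 pos [ 563.2 -236.5  139.1] yaw 138.50 rp [-1.8e+02 -4.0e-02] open 0.0079 F [-0.3 -0.5 -1.2]
-> tx 0.0793 ty 0.1576 tz 0.0191 yaw 1.7253  dist 177 mm  rows>=9.2  q6 end(if yaw sign +): 44 / -78 deg
```

>>> apply_moves(
  plan=[
    {"tx": 0.01, "ty": 0.02, "tz": 0, "yaw": 0.18, "grip": -0.95},
    {"tx": 0.02, "ty": 0.05, "tz": 0, "yaw": 0.36, "grip": -0.95},
    {"tx": 0.03, "ty": 0.08, "tz": 0, "yaw": 0.54, "grip": -0.95},
    {"tx": 0.05, "ty": 0.11, "tz": 0, "yaw": 0.72, "grip": -0.95},
    {"tx": 0.07, "ty": 0.14, "tz": 0, "yaw": 0.9, "grip": -0.95},
    {"tx": 0.079, "ty": 0.1576, "tz": 0, "yaw": 1.08, "grip": -0.95},
    {"tx": 0.079, "ty": 0.1576, "tz": 0, "yaw": 1.26, "grip": -0.95},
    {"tx": 0.079, "ty": 0.1576, "tz": 0, "yaw": 1.44, "grip": -0.95},
  ],
)

```text
time: 24.52
tool_pos: [0.6075, -0.0654, 0.1392]
tool_rot: [-3.141, 0.0, 0.978]
contact_force: [0.1, -0.6, -0.8]
opening: 0.0076
```

```bash
python3 go.py 608.3 -65.9 80 -320.35 full
```

```text
t 24.52 pos [607.5 -65.4 139.2] yaw 56.05 rp [-1.7996e+02  1.0000e-02] open 0.0076 F [ 0.1 -0.6 -0.8]
-> tx 0.0000 ty 0.0009 tz 0.0592 yaw 0.2862  dist 59 mm  rows>=1.5  q6 end(if yaw sign +): 44 / 21 deg
```

>>> apply_moves(
  plan=[
    {"tx": 0, "ty": 0.0009, "tz": 0.03, "yaw": 0.15, "grip": -0.95},
    {"tx": 0, "ty": 0.0009, "tz": 0.055, "yaw": 0.286, "grip": -0.95},
    {"tx": 0, "ty": 0.0009, "tz": 0.059, "yaw": 0.286, "grip": -0.95},
    {"tx": 0, "ty": 0.0009, "tz": 0.059, "yaw": 0.286, "grip": -0.95},
    {"tx": 0, "ty": 0.0009, "tz": 0.059, "yaw": 0.286, "grip": -0.95},
  ],
)

```text
time: 25.15
tool_pos: [0.6092, -0.0666, 0.0817]
tool_rot: [3.14, -0.001, 0.699]
contact_force: [1.1, -0.9, -1.1]
opening: 0.008
```

```bash
python3 -c "
from h import *
grab(tag='g1')";python3 go.py 608.3 -65.9 34 -320.35 full; 
```

```text
t 25.25 pos [609.  -66.6  81.5] yaw 40.00 rp [ 1.7992e+02 -7.0000e-02] open 0.0077 F [-0.3 -0.5 -1.8]
-> tx -0.0001 ty -0.0010 tz 0.0475 yaw 0.0061  dist 48 mm  rows>=0.8  q6 end(if yaw sign +): 44 / 37 deg
```

View pics/side_g1.png

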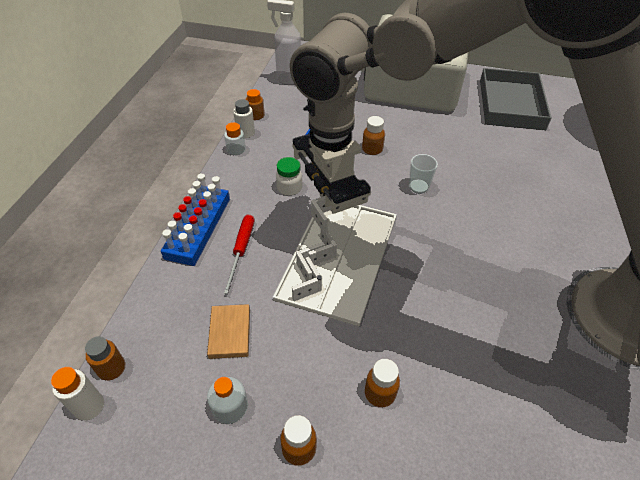

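>>> apply_moves(
  plan=[
    {"tx": 0, "ty": -0.001, "tz": 0.015, "yaw": 0.006, "grip": -0.95},
    {"tx": 0, "ty": -0.001, "tz": 0.03, "yaw": 0.006, "grip": -0.95},
    {"tx": 0, "ty": -0.001, "tz": 0.047, "yaw": 0.006, "grip": -0.95},
    {"tx": 0, "ty": -0.001, "tz": 0.047, "yaw": 0.006, "grip": -0.95},
    {"tx": 0, "ty": -0.001, "tz": 0.047, "yaw": 0.006, "grip": -0.95},
  ],
)

```text
time: 25.88
tool_pos: [0.608, -0.0658, 0.0334]
tool_rot: [3.142, -0.0, 0.691]
contact_force: [0.5, 0.0, -1.8]
opening: 0.0079
```

```bash
python3 go.py 608.3 -65.9 24 -320.35 full; 
```

```text
t 25.88 pos [608.  -65.8  33.4] yaw 39.60 rp [ 1.8e+02 -1.0e-02] open 0.0079 F [ 0.5  0.  -1.8]
-> tx 0.0001 ty 0.0003 tz 0.0094 yaw -0.0008  dist 9 mm  rows>=0.2  q6 end(if yaw sign +): 44 / 37 deg
```

>>> apply_moves(
  plan=[
    {"tx": 0.0001, "ty": 0.0003, "tz": 0.0097, "yaw": 0, "grip": -0.95},
    {"tx": 0.0001, "ty": 0.0003, "tz": 0.0097, "yaw": 0, "grip": -0.95},
    {"tx": 0.0001, "ty": 0.0003, "tz": 0.0097, "yaw": 0, "grip": -0.95},
    {"tx": 0.0001, "ty": 0.0003, "tz": 0.0097, "yaw": 0, "grip": -0.95},
  ],
)

```text
time: 26.38
tool_pos: [0.6079, -0.0658, 0.0237]
tool_rot: [-3.141, 0.0, 0.691]
contact_force: [0.2, 0.4, -0.6]
opening: 0.0074
```

>>> apply_moves(
  plan=[
    {"tx": 0, "ty": 0, "tz": 0, "yaw": 0, "grip": -0.6},
    {"tx": 0, "ty": 0, "tz": 0, "yaw": 0, "grip": -0.5},
    {"tx": 0, "ty": 0, "tz": 0, "yaw": 0, "grip": -0.5},
    {"tx": 0, "ty": 0, "tz": -0.06, "yaw": 0, "grip": -0.5},
    {"tx": 0, "ty": 0, "tz": -0.12, "yaw": 0, "grip": -0.5},
    {"tx": -0.05, "ty": -0.02, "tz": -0.16, "yaw": 0, "grip": 0.5},
    {"tx": -0.1, "ty": -0.04, "tz": -0.18, "yaw": 0, "grip": 0.5},
    {"tx": -0.15, "ty": -0.06, "tz": -0.18, "yaw": 0, "grip": 0.5},
  ],
  force=20,
)

```text
time: 27.38
tool_pos: [0.4535, -0.116, 0.2057]
tool_rot: [3.137, -0.002, 0.692]
contact_force: [0.2, -0.4, 0.0]
opening: 0.0484
```

```bash
python3 joint.py i1 new S P2 P3 P4; python3 - <<'E'
from h import *
V={n:np.load(f"{n}_i1.npz")["d"] for n in("top","side")}
for k,g in dict(j1=(.545,.389),j2=(.438,.268),j3=(.564,-.361)).items():
    for n in V:
        try: q,ns=jarpos(V[n],n,g); print(k,n,np.round(q*1000,1),ns)
        except Exception as e: print(k,n,e)
# tray outline in top via floor height
p=np.load("top_i1.npz")["p"]
E
```

```text
top S [623.87  91.27] 309.83
top P2 [605.76  47.91] 130.14
top P3 [615.4    2.42] 309.62
top P4 [597.55 -40.45] 129.8
   rel S P2 [ 21.7  -41.68] yaw 180.3 cost 35.3
   rel P2 P3 [-41.    21.95] yaw 179.49 cost 35.3
   rel P3 P4 [ 21.63 -41.08] yaw 180.17 cost 35.3
side S [624.07  90.91] 310.43
side P2 [606.39  47.35] 129.11
side P3 [615.35   2.2 ] 309.37
side P4 [597.47 -41.66] 130.4
   rel S P2 [ 21.69 -41.71] yaw 178.67 cost 195.5
   rel P2 P3 [-40.68  21.53] yaw 180.27 cost 195.5
   rel P3 P4 [ 22.57 -41.64] yaw 181.03 cost 195.5
j1 top [545.5 388.   84.6] 258
j1 side [545.3 388.8  86.3] 644
j2 top [437.8 267.8  84.7] 262
j2 side [438.  268.8  86.2] 514
j3 top [ 564.1 -362.    84.8] 264
j3 side [ 564.7 -360.3   86.5] 168
```

View pics/side_i1.png

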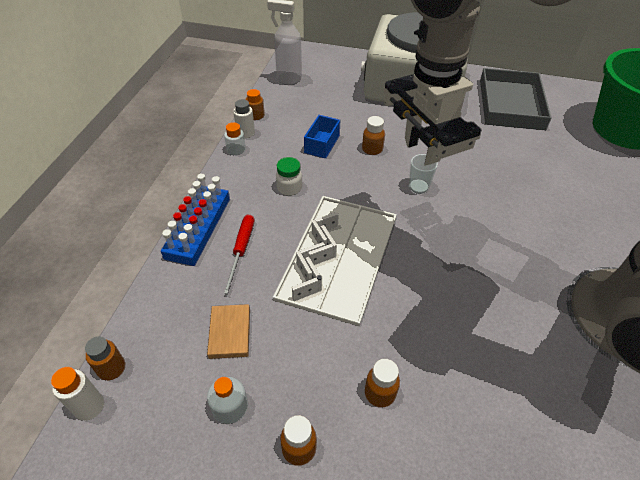

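View pics/top_i1.png

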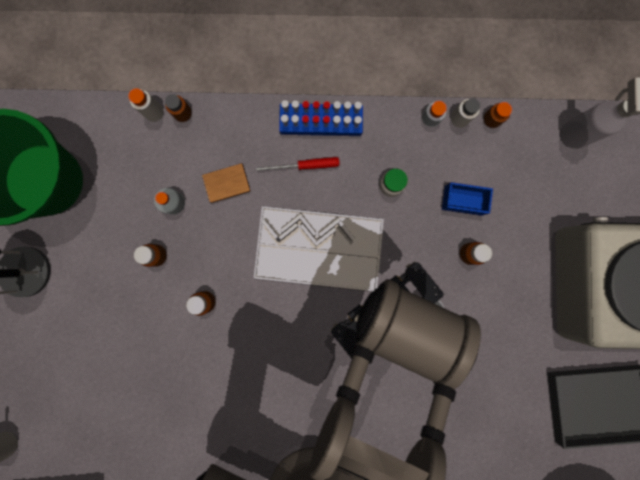

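```bash
python3 - <<'E'
from h import *
p=np.load("top0.npz")["p"]; g=p.astype(int).sum(2)
m=((g>380)).astype(np.uint8); m[:200]=0;m[300:]=0;m[:,:248]=0;m[:,390:]=0
m=cv2.morphologyEx(m,cv2.MORPH_CLOSE,np.ones((7,7)))
cs,_=cv2.findContours(m,cv2.RETR_EXTERNAL,cv2.CHAIN_APPROX_NONE); c=max(cs,key=cv2.contourArea)
X=ray(c[:,0,:].astype(float),"top",.012)[:,:2]*1e3
r=cv2.minAreaRect(X.astype(np.float32)); print(r)
a=np.radians(-5.3); T=np.array(r[0])+[-.56,0]; R=np.array([[np.cos(a),-np.sin(a)],[np.sin(a),np.cos(a)]])
for y in (-95,0,95): print(y,(R@[-44,y]+T).round(1))
for k,q in dict(S=(623.7,91),P4=(597.6,-40.8)).items(): print(k,R.T@(np.array(q)-T))
E
python3 go.py 563.6 -361.8 170 -5
```

```text
((569.4390869140625, -0.5813446044921875), (292.04833984375, 171.5220489501953), 85.01021575927734)
-95 [516.3 -91.1]
0 [525.1   3.5]
95 [533.8  98.1]
S [46.12711454 96.25364666]
P4 [ 32.31314334 -37.39374089]
t 27.48 pos [ 449.8 -115.6  204.1] yaw 39.49 rp [-1.799e+02  1.000e-01] open 0.0566 F [-1.3 -0.1  1. ]
-> tx -0.0687 ty 0.2624 tz 0.0341 yaw 0.7764  dist 273 mm  rows>=4.4  q6 end(if yaw sign +): 62 / 27 deg
```

>>> apply_moves(
  plan=[
    {"tx": -0.014, "ty": 0.052, "tz": 0.01, "yaw": 0.18, "grip": 0.4},
    {"tx": -0.028, "ty": 0.105, "tz": 0.02, "yaw": 0.36, "grip": 0.4},
    {"tx": -0.042, "ty": 0.157, "tz": 0.034, "yaw": 0.54, "grip": 0.4},
    {"tx": -0.055, "ty": 0.21, "tz": 0.034, "yaw": 0.72, "grip": 0.4},
    {"tx": -0.069, "ty": 0.2624, "tz": 0.034, "yaw": 0.776, "grip": 0.4},
    {"tx": -0.069, "ty": 0.2624, "tz": 0.034, "yaw": 0.776, "grip": 0.4},
    {"tx": -0.069, "ty": 0.2624, "tz": 0.034, "yaw": 0.776, "grip": 0.4},
    {"tx": -0.069, "ty": 0.2624, "tz": 0.034, "yaw": 0.776, "grip": 0.4},
  ],
)

```text
time: 28.48
tool_pos: [0.5684, -0.3601, 0.1701]
tool_rot: [-3.141, -0.0, -0.083]
contact_force: [0.6, 0.1, 0.8]
opening: 0.0642
```

```bash
python3 go.py 563.6 -361.8 64 -5
```

```text
t 28.48 pos [ 568.4 -360.1  170.1] yaw -4.77 rp [-179.98   -0.  ] open 0.0642 F [0.6 0.1 0.8]
-> tx -0.0046 ty 0.0021 tz 0.1061 yaw 0.0039  dist 106 mm  rows>=1.7  q6 end(if yaw sign +): 62 / 56 deg
```

>>> apply_moves(
  plan=[
    {"tx": -0.0046, "ty": 0.002, "tz": 0.03, "yaw": 0, "grip": 0.4},
    {"tx": -0.0046, "ty": 0.002, "tz": 0.07, "yaw": 0, "grip": 0.4},
    {"tx": -0.0046, "ty": 0.002, "tz": 0.106, "yaw": 0, "grip": 0.4},
    {"tx": -0.0046, "ty": 0.002, "tz": 0.106, "yaw": 0, "grip": 0.4},
    {"tx": -0.0046, "ty": 0.002, "tz": 0.106, "yaw": 0, "grip": 0.4},
    {"tx": -0.0046, "ty": 0.002, "tz": 0.106, "yaw": 0, "grip": 0.4},
  ],
)

```text
time: 29.22
tool_pos: [0.5647, -0.3635, 0.0662]
tool_rot: [3.139, -0.003, -0.084]
contact_force: [0.9, 0.2, -0.3]
opening: 0.0648
```

>>> apply_moves(
  plan=[
    {"tx": 0, "ty": 0, "tz": 0, "yaw": 0, "grip": -0.4},
    {"tx": 0, "ty": 0, "tz": 0, "yaw": 0, "grip": -0.4},
    {"tx": 0, "ty": 0, "tz": 0, "yaw": 0, "grip": -0.4},
    {"tx": 0, "ty": 0, "tz": 0, "yaw": 0, "grip": -0.4},
    {"tx": 0, "ty": 0, "tz": 0, "yaw": 0, "grip": -0.4},
  ],
  force=30,
)

```text
time: 29.85
tool_pos: [0.5637, -0.3632, 0.0639]
tool_rot: [3.141, -0.0, -0.085]
contact_force: [-1.1, 0.4, 1.8]
opening: 0.0391
```

```bash
python3 go.py 516.7 -86.1 150 -5
```

```text
t 29.85 pos [ 563.7 -363.2   63.9] yaw -4.86 rp [ 1.7999e+02 -1.0000e-02] open 0.0391 F [-1.1  0.4  1.8]
-> tx -0.0703 ty -0.2721 tz -0.0861 yaw 0.0025  dist 294 mm  rows>=4.7  q6 end(if yaw sign +): 86 / 56 deg
```

>>> apply_moves(
  plan=[
    {"tx": 0, "ty": 0, "tz": -0.03, "yaw": 0, "grip": -0.4},
    {"tx": 0, "ty": 0, "tz": -0.09, "yaw": 0, "grip": -0.4},
    {"tx": -0.014, "ty": -0.055, "tz": -0.1, "yaw": 0, "grip": -0.4},
    {"tx": -0.028, "ty": -0.11, "tz": -0.1, "yaw": 0, "grip": -0.4},
    {"tx": -0.042, "ty": -0.165, "tz": -0.1, "yaw": 0, "grip": -0.4},
    {"tx": -0.056, "ty": -0.22, "tz": -0.1, "yaw": 0, "grip": -0.4},
    {"tx": -0.07, "ty": -0.272, "tz": -0.09, "yaw": 0, "grip": -0.4},
    {"tx": -0.07, "ty": -0.272, "tz": -0.07, "yaw": 0, "grip": -0.4},
  ],
  force=45,
)

```text
time: 30.85
tool_pos: [0.5163, -0.0825, 0.1341]
tool_rot: [-3.141, -0.001, -0.08]
contact_force: [-0.1, -0.3, -0.9]
opening: 0.0392
```

```bash
python3 go.py 516.7 -86.1 90 -5
```

```text
t 30.85 pos [516.3 -82.5 134.1] yaw -4.61 rp [-1.7996e+02 -4.0000e-02] open 0.0392 F [-0.1 -0.3 -0.9]
-> tx 0.0007 ty 0.0035 tz 0.0441 yaw 0.0069  dist 44 mm  rows>=0.7  q6 end(if yaw sign +): 86 / 77 deg
```

>>> apply_moves(
  plan=[
    {"tx": 0.0007, "ty": 0.002, "tz": 0.03, "yaw": 0, "grip": -0.4},
    {"tx": 0.0007, "ty": 0.002, "tz": 0.05, "yaw": 0, "grip": -0.4},
    {"tx": 0.0007, "ty": 0.002, "tz": 0.057, "yaw": 0, "grip": -0.4},
    {"tx": 0.0007, "ty": 0.002, "tz": 0.057, "yaw": 0, "grip": -0.4},
    {"tx": 0.0007, "ty": 0.002, "tz": 0.057, "yaw": 0, "grip": -0.4},
  ],
)

```text
time: 31.48
tool_pos: [0.518, -0.0883, 0.0775]
tool_rot: [3.141, -0.001, -0.085]
contact_force: [0.4, 0.3, -1.1]
opening: 0.0391
```

```bash
python3 go.py 516.7 -86.1 68.4 -5
```

```text
t 31.48 pos [518.  -88.3  77.5] yaw -4.86 rp [ 1.7999e+02 -8.0000e-02] open 0.0391 F [ 0.4  0.3 -1.1]
-> tx -0.0015 ty -0.0021 tz 0.0091 yaw 0.0024  dist 9 mm  rows>=0.2  q6 end(if yaw sign +): 86 / 77 deg
```

>>> apply_moves(
  plan=[
    {"tx": -0.0015, "ty": -0.002, "tz": 0.009, "yaw": 0, "grip": -0.4},
    {"tx": -0.0015, "ty": -0.002, "tz": 0.009, "yaw": 0, "grip": -0.4},
    {"tx": -0.0015, "ty": -0.002, "tz": 0.009, "yaw": 0, "grip": -0.4},
    {"tx": -0.0015, "ty": -0.002, "tz": 0.009, "yaw": 0, "grip": -0.4},
    {"tx": -0.0015, "ty": -0.002, "tz": 0.009, "yaw": 0, "grip": -0.4},
  ],
)

```text
time: 32.1
tool_pos: [0.5161, -0.086, 0.0677]
tool_rot: [-3.141, 0.0, -0.085]
contact_force: [-0.5, 1.1, -1.4]
opening: 0.0395
```

>>> apply_moves(
  plan=[
    {"tx": 0, "ty": 0, "tz": 0, "yaw": 0, "grip": -0.1},
    {"tx": 0, "ty": 0, "tz": 0, "yaw": 0, "grip": 0.4},
    {"tx": 0, "ty": 0, "tz": 0, "yaw": 0, "grip": 0.4},
    {"tx": 0, "ty": 0, "tz": 0, "yaw": 0, "grip": 0.4},
    {"tx": 0, "ty": 0, "tz": -0.03, "yaw": 0, "grip": 0.4},
    {"tx": 0, "ty": 0, "tz": -0.08, "yaw": 0, "grip": 0.4},
    {"tx": 0, "ty": 0, "tz": -0.11, "yaw": 0, "grip": 0.4},
    {"tx": 0, "ty": 0, "tz": -0.11, "yaw": 0, "grip": 0.4},
  ],
)

```text
time: 33.1
tool_pos: [0.5174, -0.0864, 0.1802]
tool_rot: [3.14, -0.005, -0.085]
contact_force: [-0.7, -0.3, -1.4]
opening: 0.0643
```

```bash
python3 -c "
from h import *
grab(tag='k1')"; python3 go.py 437.3 268 170 -5
```

```text
t 33.20 pos [515.7 -85.9 177.2] yaw -4.85 rp [-1.7999e+02  4.0000e-02] open 0.0644 F [-0.5 -0.3 -0.1]
-> tx -0.1081 ty -0.3460 tz 0.0072 yaw 0.0025  dist 363 mm  rows>=5.8  q6 end(if yaw sign +): 126 / 77 deg
```

View pics/side_k1.png

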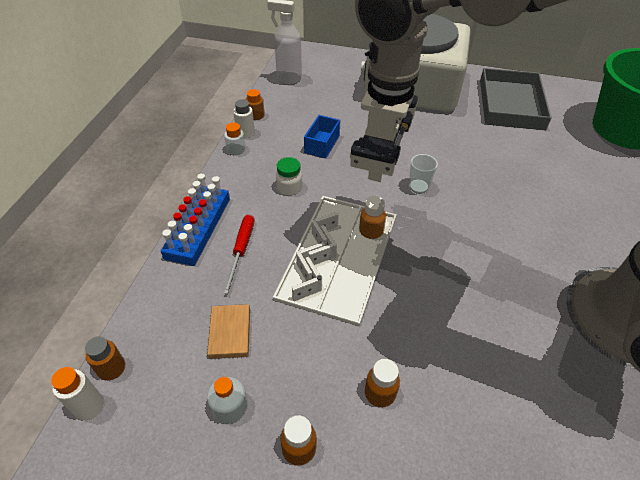

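>>> apply_moves(
  plan=[
    {"tx": -0.018, "ty": -0.058, "tz": 0, "yaw": 0, "grip": 0.4},
    {"tx": -0.036, "ty": -0.116, "tz": 0, "yaw": 0, "grip": 0.4},
    {"tx": -0.054, "ty": -0.174, "tz": 0, "yaw": 0, "grip": 0.4},
    {"tx": -0.072, "ty": -0.232, "tz": 0, "yaw": 0, "grip": 0.4},
    {"tx": -0.09, "ty": -0.29, "tz": 0.007, "yaw": 0, "grip": 0.4},
    {"tx": -0.108, "ty": -0.346, "tz": 0.007, "yaw": 0, "grip": 0.4},
    {"tx": -0.108, "ty": -0.346, "tz": 0.03, "yaw": 0, "grip": 0.4},
    {"tx": -0.108, "ty": -0.346, "tz": 0.05, "yaw": 0, "grip": 0.4},
  ],
)

```text
time: 34.2
tool_pos: [0.4362, 0.2685, 0.1254]
tool_rot: [3.14, 0.003, -0.082]
contact_force: [0.3, -0.3, 0.5]
opening: 0.0643
```

>>> apply_moves(
  plan=[
    {"tx": 0, "ty": 0, "tz": 0.01, "yaw": 0, "grip": 0.4},
    {"tx": 0, "ty": 0, "tz": 0.01, "yaw": 0, "grip": 0.4},
  ],
)

```text
time: 34.45
tool_pos: [0.4372, 0.2674, 0.1166]
tool_rot: [3.14, 0.002, -0.085]
contact_force: [-0.3, -0.6, 0.5]
opening: 0.0641
```

```bash
python3 go.py 437.3 268 64 -5
```

```text
t 34.45 pos [437.2 267.4 116.6] yaw -4.88 rp [1.7993e+02 1.4000e-01] open 0.0641 F [-0.3 -0.6  0.5]
-> tx 0.0001 ty -0.0006 tz 0.0526 yaw 0.0021  dist 53 mm  rows>=0.8  q6 end(if yaw sign +): 126 / 118 deg
```

>>> apply_moves(
  plan=[
    {"tx": 0, "ty": 0, "tz": 0.03, "yaw": 0, "grip": 0.4},
    {"tx": 0, "ty": 0, "tz": 0.0526, "yaw": 0, "grip": 0.4},
    {"tx": 0, "ty": 0, "tz": 0.0526, "yaw": 0, "grip": 0.4},
    {"tx": 0, "ty": 0, "tz": 0.0526, "yaw": 0, "grip": 0.4},
    {"tx": 0, "ty": 0, "tz": 0.0526, "yaw": 0, "grip": 0.4},
  ],
)

```text
time: 35.08
tool_pos: [0.4386, 0.2682, 0.0664]
tool_rot: [-3.14, -0.002, -0.085]
contact_force: [0.3, -0.3, -0.6]
opening: 0.0647
```

>>> apply_moves(
  plan=[
    {"tx": 0, "ty": 0, "tz": 0, "yaw": 0, "grip": -0.4},
    {"tx": 0, "ty": 0, "tz": 0, "yaw": 0, "grip": -0.4},
    {"tx": 0, "ty": 0, "tz": 0, "yaw": 0, "grip": -0.4},
    {"tx": 0, "ty": 0, "tz": 0, "yaw": 0, "grip": -0.4},
    {"tx": 0, "ty": 0, "tz": 0, "yaw": 0, "grip": -0.4},
  ],
  force=45,
)

```text
time: 35.7
tool_pos: [0.4379, 0.268, 0.0653]
tool_rot: [-3.141, -0.0, -0.085]
contact_force: [0.3, -0.2, 2.2]
opening: 0.0392
```

```bash
python3 go.py 525.1 3.5 150 -5
```

```text
t 35.70 pos [437.9 268.   65.3] yaw -4.85 rp [-1.7999e+02 -1.0000e-02] open 0.0392 F [ 0.3 -0.2  2.2]
-> tx 0.1093 ty 0.2561 tz -0.0847 yaw 0.0025  dist 291 mm  rows>=4.7  q6 end(if yaw sign +): 95 / 118 deg
```

>>> apply_moves(
  plan=[
    {"tx": 0, "ty": 0, "tz": -0.03, "yaw": 0, "grip": -0.4},
    {"tx": 0, "ty": 0, "tz": -0.09, "yaw": 0, "grip": -0.4},
    {"tx": 0.022, "ty": 0.051, "tz": -0.1, "yaw": 0, "grip": -0.4},
    {"tx": 0.044, "ty": 0.102, "tz": -0.1, "yaw": 0, "grip": -0.4},
    {"tx": 0.066, "ty": 0.154, "tz": -0.1, "yaw": 0, "grip": -0.4},
    {"tx": 0.088, "ty": 0.206, "tz": -0.1, "yaw": 0, "grip": -0.4},
    {"tx": 0.109, "ty": 0.256, "tz": -0.09, "yaw": 0, "grip": -0.4},
    {"tx": 0.109, "ty": 0.256, "tz": -0.06, "yaw": 0, "grip": -0.4},
  ],
)

```text
time: 36.7
tool_pos: [0.5268, -0.0003, 0.1255]
tool_rot: [3.141, -0.004, -0.09]
contact_force: [0.3, 0.6, -1.7]
opening: 0.039
```

>>> apply_moves(
  plan=[
    {"tx": 0, "ty": 0, "tz": 0.01, "yaw": 0, "grip": -0.4},
    {"tx": 0, "ty": 0, "tz": 0.02, "yaw": 0, "grip": -0.4},
    {"tx": 0, "ty": 0, "tz": 0.03, "yaw": 0, "grip": -0.4},
    {"tx": 0, "ty": 0, "tz": 0.03, "yaw": 0, "grip": -0.4},
  ],
)

```text
time: 37.2
tool_pos: [0.5244, 0.0042, 0.0948]
tool_rot: [-3.141, 0.001, -0.084]
contact_force: [-0.6, -0.2, -1.3]
opening: 0.0392
```

```bash
python3 go.py 525.1 3.5 69.6 -5
```

```text
t 37.20 pos [524.4   4.2  94.8] yaw -4.80 rp [-1.7999e+02  5.0000e-02] open 0.0392 F [-0.6 -0.2 -1.3]
-> tx 0.0008 ty 0.0006 tz 0.0252 yaw 0.0035  dist 25 mm  rows>=0.4  q6 end(if yaw sign +): 95 / 87 deg
```

>>> apply_moves(
  plan=[
    {"tx": 0.0008, "ty": 0.0006, "tz": 0.015, "yaw": 0, "grip": -0.4},
    {"tx": 0.0008, "ty": 0.0006, "tz": 0.025, "yaw": 0, "grip": -0.4},
    {"tx": 0.0008, "ty": 0.0006, "tz": 0.025, "yaw": 0, "grip": -0.4},
    {"tx": 0.0008, "ty": 0.0006, "tz": 0.025, "yaw": 0, "grip": -0.4},
    {"tx": 0.0008, "ty": 0.0006, "tz": 0.025, "yaw": 0, "grip": -0.4},
    {"tx": 0.0008, "ty": 0.0006, "tz": 0.025, "yaw": 0, "grip": -0.4},
  ],
)

```text
time: 37.95
tool_pos: [0.5255, 0.0029, 0.0703]
tool_rot: [-3.142, -0.0, -0.085]
contact_force: [-0.1, -0.0, -1.9]
opening: 0.0393
```

>>> apply_moves(
  plan=[
    {"tx": 0, "ty": 0, "tz": 0, "yaw": 0, "grip": -0.1},
    {"tx": 0, "ty": 0, "tz": 0, "yaw": 0, "grip": 0.4},
    {"tx": 0, "ty": 0, "tz": 0, "yaw": 0, "grip": 0.4},
    {"tx": 0, "ty": 0, "tz": 0, "yaw": 0, "grip": 0.4},
    {"tx": 0, "ty": 0, "tz": -0.03, "yaw": 0, "grip": 0.4},
    {"tx": 0, "ty": 0, "tz": -0.08, "yaw": 0, "grip": 0.4},
    {"tx": 0, "ty": 0, "tz": -0.11, "yaw": 0, "grip": 0.4},
    {"tx": 0, "ty": 0, "tz": -0.11, "yaw": 0, "grip": 0.4},
  ],
)

```text
time: 38.95
tool_pos: [0.5268, 0.0027, 0.1826]
tool_rot: [3.141, -0.006, -0.085]
contact_force: [-0.7, 0.2, 0.1]
opening: 0.0643
```

```bash
python3 -c "
from h import *
V=grab(tag='l1')
for n in V:
  q,ns=jarpos(V[n],n,(.5452,.3885)); print(n,(q*1e3).round(1),ns)"; python3 go.py 545 388.1 170 -5
```

```text
top [545.6 387.9  84.4] 261
side [545.3 388.8  86.3] 645
t 39.05 pos [525.1   3.  179.6] yaw -4.86 rp [-1.7999e+02  4.0000e-02] open 0.0643 F [-0.6 -0.3 -0.7]
-> tx -0.0127 ty -0.3854 tz 0.0096 yaw 0.0025  dist 386 mm  rows>=6.2  q6 end(if yaw sign +): 130 / 87 deg
```

View pics/side_l1.png

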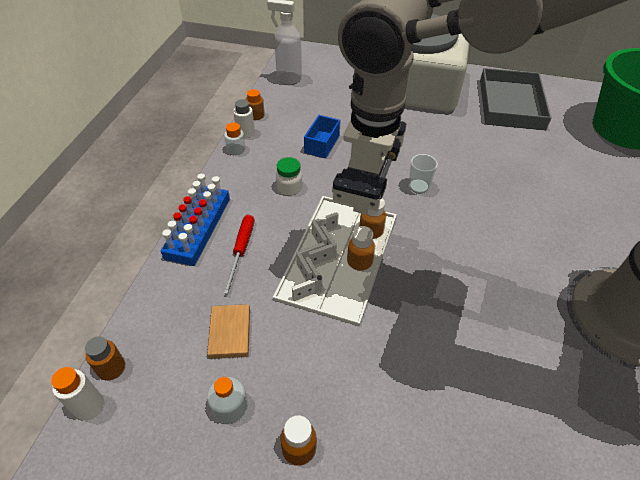

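>>> apply_moves(
  plan=[
    {"tx": -0.002, "ty": -0.06, "tz": 0, "yaw": 0, "grip": 0.4},
    {"tx": -0.004, "ty": -0.12, "tz": 0, "yaw": 0, "grip": 0.4},
    {"tx": -0.006, "ty": -0.18, "tz": 0, "yaw": 0, "grip": 0.4},
    {"tx": -0.008, "ty": -0.24, "tz": 0, "yaw": 0, "grip": 0.4},
    {"tx": -0.01, "ty": -0.3, "tz": 0, "yaw": 0, "grip": 0.4},
    {"tx": -0.012, "ty": -0.35, "tz": 0.01, "yaw": 0, "grip": 0.4},
    {"tx": -0.013, "ty": -0.385, "tz": 0.02, "yaw": 0, "grip": 0.4},
    {"tx": -0.013, "ty": -0.385, "tz": 0.03, "yaw": 0, "grip": 0.4},
  ],
)

```text
time: 40.05
tool_pos: [0.5436, 0.3896, 0.1471]
tool_rot: [3.14, 0.003, -0.081]
contact_force: [-0.1, -1.1, -0.1]
opening: 0.0646
```

>>> apply_moves(
  plan=[
    {"tx": 0, "ty": 0, "tz": 0.03, "yaw": 0, "grip": 0.4},
    {"tx": 0, "ty": 0, "tz": 0.03, "yaw": 0, "grip": 0.4},
    {"tx": 0, "ty": 0, "tz": 0.03, "yaw": 0, "grip": 0.4},
  ],
)

```text
time: 40.42
tool_pos: [0.5455, 0.3869, 0.1205]
tool_rot: [3.142, -0.0, -0.086]
contact_force: [-0.4, 0.1, 0.4]
opening: 0.064
```

```bash
python3 go.py 545 388.1 64 -5
```

```text
t 40.42 pos [545.5 386.9 120.5] yaw -4.91 rp [180.  -0.] open 0.0640 F [-0.4  0.1  0.4]
-> tx -0.0006 ty -0.0011 tz 0.0565 yaw 0.0016  dist 57 mm  rows>=0.9  q6 end(if yaw sign +): 130 / 124 deg
```

>>> apply_moves(
  plan=[
    {"tx": -0.0006, "ty": -0.001, "tz": 0.03, "yaw": 0, "grip": 0.4},
    {"tx": -0.0006, "ty": -0.001, "tz": 0.0565, "yaw": 0, "grip": 0.4},
    {"tx": -0.0006, "ty": -0.001, "tz": 0.0565, "yaw": 0, "grip": 0.4},
    {"tx": -0.0006, "ty": -0.001, "tz": 0.0565, "yaw": 0, "grip": 0.4},
    {"tx": -0.0006, "ty": -0.001, "tz": 0.0565, "yaw": 0, "grip": 0.4},
  ],
)

```text
time: 41.05
tool_pos: [0.5456, 0.3891, 0.0656]
tool_rot: [-3.14, -0.003, -0.085]
contact_force: [0.4, -0.2, 0.1]
opening: 0.0643
```

>>> apply_moves(
  plan=[
    {"tx": 0, "ty": 0, "tz": 0, "yaw": 0, "grip": -0.4},
    {"tx": 0, "ty": 0, "tz": 0, "yaw": 0, "grip": -0.4},
    {"tx": 0, "ty": 0, "tz": 0, "yaw": 0, "grip": -0.4},
    {"tx": 0, "ty": 0, "tz": 0, "yaw": 0, "grip": -0.4},
    {"tx": 0, "ty": 0, "tz": 0, "yaw": 0, "grip": -0.4},
  ],
  force=45,
)

```text
time: 41.68
tool_pos: [0.5447, 0.3887, 0.0638]
tool_rot: [-3.141, -0.0, -0.085]
contact_force: [-0.9, -0.1, 1.3]
opening: 0.0388
```

```bash
python3 go.py 533.4 93.1 150 -5
```

```text
t 41.67 pos [544.7 388.7  63.8] yaw -4.86 rp [-1.7999e+02 -1.0000e-02] open 0.0388 F [-0.9 -0.1  1.3]
-> tx 0.0138 ty 0.2955 tz -0.0862 yaw 0.0025  dist 308 mm  rows>=4.9  q6 end(if yaw sign +): 105 / 124 deg
```

>>> apply_moves(
  plan=[
    {"tx": 0, "ty": 0, "tz": -0.03, "yaw": 0, "grip": -0.4},
    {"tx": 0, "ty": 0, "tz": -0.09, "yaw": 0, "grip": -0.4},
    {"tx": 0.003, "ty": 0.059, "tz": -0.1, "yaw": 0, "grip": -0.4},
    {"tx": 0.006, "ty": 0.118, "tz": -0.1, "yaw": 0, "grip": -0.4},
    {"tx": 0.009, "ty": 0.177, "tz": -0.1, "yaw": 0, "grip": -0.4},
    {"tx": 0.012, "ty": 0.236, "tz": -0.1, "yaw": 0, "grip": -0.4},
    {"tx": 0.0138, "ty": 0.28, "tz": -0.1, "yaw": 0, "grip": -0.4},
    {"tx": 0.0138, "ty": 0.2955, "tz": -0.08, "yaw": 0, "grip": -0.4},
  ],
)

```text
time: 42.68
tool_pos: [0.534, 0.0905, 0.1445]
tool_rot: [3.142, -0.003, -0.088]
contact_force: [0.8, -0.0, -2.7]
opening: 0.0393
```

>>> apply_moves(
  plan=[
    {"tx": 0, "ty": 0, "tz": 0.02, "yaw": 0, "grip": -0.4},
    {"tx": 0, "ty": 0, "tz": 0.04, "yaw": 0, "grip": -0.4},
    {"tx": 0, "ty": 0, "tz": 0.055, "yaw": 0, "grip": -0.4},
    {"tx": 0, "ty": 0, "tz": 0.055, "yaw": 0, "grip": -0.4},
    {"tx": 0, "ty": 0, "tz": 0.055, "yaw": 0, "grip": -0.4},
  ],
)

```text
time: 43.3
tool_pos: [0.5338, 0.0932, 0.0892]
tool_rot: [-3.141, -0.001, -0.085]
contact_force: [-0.1, 0.2, -2.8]
opening: 0.0391
```

```bash
python3 go.py 533.4 93.1 68.1 -5
```

```text
t 43.30 pos [533.8  93.2  89.2] yaw -4.84 rp [-1.7999e+02 -5.0000e-02] open 0.0391 F [-0.1  0.2 -2.8]
-> tx -0.0003 ty 0.0001 tz 0.0211 yaw 0.0027  dist 21 mm  rows>=0.3  q6 end(if yaw sign +): 105 / 97 deg
```

>>> apply_moves(
  plan=[
    {"tx": 0, "ty": 0, "tz": 0.012, "yaw": 0, "grip": -0.4},
    {"tx": 0, "ty": 0, "tz": 0.021, "yaw": 0, "grip": -0.4},
    {"tx": 0, "ty": 0, "tz": 0.021, "yaw": 0, "grip": -0.4},
    {"tx": 0, "ty": 0, "tz": 0.021, "yaw": 0, "grip": -0.4},
    {"tx": 0, "ty": 0, "tz": 0.021, "yaw": 0, "grip": -0.4},
    {"tx": 0, "ty": 0, "tz": 0.021, "yaw": 0, "grip": -0.4},
  ],
)

```text
time: 44.05
tool_pos: [0.5333, 0.0931, 0.0676]
tool_rot: [-3.142, 0.0, -0.085]
contact_force: [0.0, -0.4, -2.4]
opening: 0.039
```

>>> apply_moves(
  plan=[
    {"tx": 0, "ty": 0, "tz": 0, "yaw": 0, "grip": -0.1},
    {"tx": 0, "ty": 0, "tz": 0, "yaw": 0, "grip": 0.4},
    {"tx": 0, "ty": 0, "tz": 0, "yaw": 0, "grip": 0.4},
    {"tx": 0, "ty": 0, "tz": 0, "yaw": 0, "grip": 0.4},
    {"tx": 0, "ty": 0, "tz": -0.03, "yaw": 0, "grip": 0.4},
    {"tx": 0, "ty": 0, "tz": -0.08, "yaw": 0, "grip": 0.4},
    {"tx": 0, "ty": 0, "tz": -0.13, "yaw": 0, "grip": 0.4},
    {"tx": -0.06, "ty": -0.05, "tz": -0.15, "yaw": 0, "grip": 0.4},
  ],
)

```text
time: 45.05
tool_pos: [0.4934, 0.1346, 0.2164]
tool_rot: [-3.14, -0.008, -0.089]
contact_force: [-0.6, 1.6, -0.8]
opening: 0.0638
```

>>> apply_moves(
  plan=[
    {"tx": -0.04, "ty": -0.05, "tz": 0, "yaw": 0, "grip": 0.4},
    {"tx": -0.08, "ty": -0.1, "tz": 0, "yaw": 0, "grip": 0.4},
    {"tx": -0.1, "ty": -0.15, "tz": 0, "yaw": 0, "grip": 0.4},
    {"tx": -0.1, "ty": -0.2, "tz": 0, "yaw": 0, "grip": 0.4},
    {"tx": -0.1, "ty": -0.25, "tz": 0, "yaw": 0, "grip": 0.4},
    {"tx": -0.1, "ty": -0.25, "tz": 0, "yaw": 0, "grip": 0.4},
  ],
)

```text
time: 45.8
tool_pos: [0.4112, 0.3959, 0.2126]
tool_rot: [-3.141, 0.0, -0.081]
contact_force: [-0.3, -0.5, -0.8]
opening: 0.0646
```

```bash
python3 joint.py z1 new S P2 P3 P4; python3 - <<'E'
from h import *
for n in ("top","side"):
    d=np.load(f"{n}_z1.npz")["d"]
    for g in ((.5334,.093),(.525,.0035),(.5165,-.086)):
        try: q,ns=jarpos(d,n,g,zb=.004); print(n,(q*1e3).round(1),ns)
        except Exception as e: print(n,g,e)
E
```

```text
top S [623.78  91.09] 310.15
top P2 [605.71  47.91] 130.21
top P3 [615.4    2.42] 309.62
top P4 [597.54 -40.43] 129.8
   rel S P2 [ 21.35 -41.65] yaw 180.07 cost 72.6
   rel P2 P3 [-41.    21.97] yaw 179.41 cost 72.6
   rel P3 P4 [ 21.6  -41.08] yaw 180.18 cost 72.6
side S [624.01  90.89] 310.44
side P2 [606.3   47.27] 129.65
side P3 [615.16   2.35] 309.58
side P4 [597.85 -41.38] 129.67
   rel S P2 [ 21.71 -41.78] yaw 179.21 cost 865.5
   rel P2 P3 [-40.24  21.84] yaw 179.93 cost 865.5
   rel P3 P4 [ 22.68 -41.21] yaw 180.09 cost 865.5
top [534.   93.   88.6] 259
top [524.8   3.   88.8] 254
top [517.  -85.3  88.8] 258
side [534.1  93.9  90.3] 352
side [525.3   4.4  90.4] 296
side [527.6 -85.   90.5] 110
```

View pics/side_z1.png

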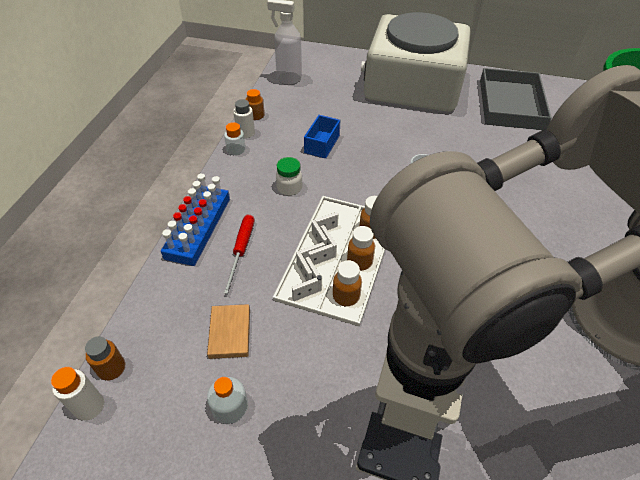

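View pics/top_z1.png

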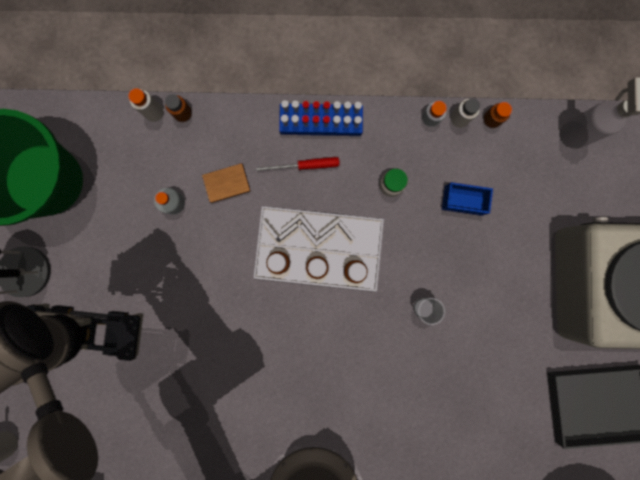

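```bash
python3 - <<'E'
from h import *
d=np.load("top_z1.npz")["d"]; Z=cloud(d,"top")[...,2]
for k,p in dict(S=(624.4,91.1,310),P2=(606.3,47.9,129.9),P3=(616,2.4,309.6),P4=(598.1,-40.5,129.8)).items():
    a=np.radians(p[2]); R=np.array([[np.cos(a),-np.sin(a)],[np.sin(a),np.cos(a)]])
    out=[]
    for loc in ((25,-26),(0,-26),(-26,-26),(-26,0),(-26,25)):
        q=R@loc+p[:2]; c,r=np.round(proj([[q[0]/1e3,q[1]/1e3,.044]],"top")[0]).astype(int); w=Z[r-1:r+2,c-1:c+2]; w=w[w>.03]; out.append((np.median(w)*1e3).round(1))
    print(k,out)
print(robot.hand_in())
E
```

```text
S [np.float64(42.6), np.float64(45.2), np.float64(46.6), np.float64(44.3), np.float64(43.2)]
P2 [np.float64(45.3), np.float64(43.1), np.float64(44.0), np.float64(44.3), np.float64(42.2)]
P3 [np.float64(43.3), np.float64(43.6), np.float64(43.5), np.float64(44.1), np.float64(44.1)]
P4 [np.float64(43.4), np.float64(43.1), np.float64(43.9), np.float64(43.3), np.float64(42.7)]
the job is handed in; nothing more can be done
None
```

I nested the three loose brackets that were there onto the starter in one row. I then stood all three amber jars in the empty bay and handed the job in at about 46 s of the 210 s.

**Bracket fit (top camera):** The hooking offsets below are in mm, each bracket against the one before, and all half turns are within 0.6°.

| Bracket | Measured | Asked for |
|---|---|---|
| 2nd | (21.4, -41.7) | (22, -41) |
| 3rd | (-41.0, 22.0) | (-41, 22) |
| 4th | (21.6, -41.1) | (22, -41) |

The 2nd sits about 0.7 mm wide of the ideal 3 mm gap.

**Flat on the floor:** Bracket top heights read 42 to 45 mm, against the 44 mm expected, which is within depth noise.

**Jars:** All three stand upright about 89 mm above the bench (4 mm floor plus 85 mm jar). They are about 90 mm apart along the middle of the bay.

**Where the checks disagreed:** In the last side picture the arm hid part of the tray. The side camera's bracket fit was poor there, though its offsets stayed within about 1 mm of the asked values. Its reading for the jar at the -y end was 10 mm off the top camera's, so I relied on the top camera.

**The rest:** In the last pictures the bystanders appear where they started. I saw no knocked bracket and no slackening of the grip.

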